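# Brush a batch of cement tiles on the hand-wound bed

## Robot

A 6-joint arm with a two-finger parallel gripper is mounted at the origin on the work surface. World frame = base frame: x ahead of the robot, y to its left, z up, the work surface at z = 0. Lengths are in m, angles in rad, forces in N, time in s.
With the tool pointing down it reaches from about 0.375 to 0.9 m from the base axis. Payload 3.1 kg.
Tool frame: the origin (TCP) lies on the centre line of the jaws, within the pads' length; the fingertips stand 25 mm ahead of it and the grasp point (between the pads) lies 6 mm ahead of it (robot.nose_length is the y of the fingertips in the tool frame, in m); y points along the fingers, z is the direction in which the jaws open and shut, and the axes are right-handed (so a half turn about y gives the same grasp; the last joint's range is limited). The gripper opens to 87 mm and grips with 3 to 60 N. Pads are 19 mm wide; open, the fingers measure 117 mm over their backs; the gripper's body (75 mm by 190 mm) begins 51 mm behind the grasp point.
Start: joints at [-1.355, 0.527, 1.433, -0, 1.181, -0.178], TCP at [0.24, -0.577, 0.248] pointing down, gripper open.
Joint ranges: [-3.08, 3.08], [-0.75, 2.2], [0.22, 2.44], [-1.43, 4.57], [0, 2.65], [-2.85, 2.85]. Speed limits (rad/s): [2.79, 2.79, 3.14, 3.14, 3.14, 3.14].

## Interface

Orientations are given as a unit quaternion [x, y, z, w].
In Python, from rig import robot, eyes, ticket gives the robot as it stands.
- The arm moves only by the tool play_rows, never from a script. Its argument "series" is a list of rows, each a list of 7 numbers: the opening, from 0 (shut) to 1 (fully open), then the shift along the tool's x, y, z scaled (see below), then the turn, a rotation vector about the tool's x, y, z scaled (see below). In form: [[claw, dx, dy, dz, ax, ay, az], ...]. A call has 1 to 12 rows; each row shifts and turns the commanded pose from where the row before left it, along the tool's axes as they then stand; what a row does not reach is not made up. The controller multiplies each number of a shift by 100 mm and each number of a turn by 180 degrees. A row lasts 1/12 s, in which the tool goes at most 41.7 mm and 7.16 degrees, less where a joint would pass 70% of its speed; a pose out of reach is approached as far as the arm can. A call with a number of a shift or a turn outside -1 to 1 is refused whole. A call with a gripper value outside its range is refused whole. The fingers move at their own pace and stop on an object; "grip_force" is the grip in N (left out, the last holds). Time passes only in rows, so rows that do not move let the fingers close. It gives the time, the measured TCP pose, the force and the opening at its end, in the units of the state.
- robot.get_obs(): the state, without advancing time (a new reading comes with each control period).
- eyes.camera(name): name is "scene" or "top"; returns the picture (400x640x3 uint8, red, green, blue); there is no depth.
- eyes.camera_params(name): a dict with "K" (3x3 intrinsics, pixels), "rvec" (rotation vector, rad) and "tvec" (3), from world to camera coordinates, as OpenCV has them. Camera axes: x right, y down, z forward; pixel columns grow to the right and rows downward; lengths in m; the calibration is good to about 2 mm. A picture is of the moment at which its call begins. camera_params takes no time and is no camera call.
- ticket.hand_in(): hands the job in, once; it reports no verdict.
The state is a dict: "time": time; "q": joint angles; "joint_velocities": joint speeds; "joint_torque": joint torques, N m; "position": TCP position; "tool_rot": TCP orientation; "ft_force": force on the tool from outside, world axes, zero at the start; "moment": the same for the moment, N m; "grip_width": finger opening in m.
Only numpy, scipy, OpenCV 4.12 (cv2) and the standard library are available. Lean on these libraries where they do the work, as an engineer would, in place of code of your own. Each camera call takes 0.05 s, during which the arm holds its last target.

## Task

Lay every whole square tile from the pallet face up and flat on the mid-bed shuttle, then wind the hand wheel one full turn to its stop in the direction that carries the loaded shuttle under the bristle brush, never toward the smooth roller. There unload all the tiles onto the empty drying board, face up, lying flat side by side between its end battens, and wind the empty shuttle back to mid-bed for the next batch. Leave the broken strip of tile and the other things on the bench alone.

Things in the scene. Friction and masses are not known exactly. Their poses are not given: they have to be found in the camera images.
- bed: the low tile-brushing bed, 200 mm (its x) by 490 mm (its y), base plate 12 mm high; origin on the bench under its centre; its x axis points away from the robot, y to the robot's left. Fixed, but stands a little differently each time.
- deck (a point): centre of the shuttle's top face: a flat plate 176 mm (x) by 100 mm (y) sliding along the bed's y, top 32 mm above the bench, 4 mm lips across its x ends (inner faces 84 mm from centre), open along its y sides; about mid-bed at the start. Axes as the bed's. Holds three tiles in a row along x, 54 mm apart; grip there with fingers closing along y (mid-bed, 144 mm is free between the gantries).
- wheel_axis (a point): point on the vertical axis of the hand wheel, 70 mm above the bench, 150 mm beyond the bed's centre in x; the wheel disc (radius 58 mm with its rim) is 70 to 82 mm above the bench
- handle (a point): on the wheel's crank handle: an upright black round grip 22 mm across, 46 mm from the wheel's axis, from 78 to 128 mm above the bench; this point is on its axis, 110 mm above the bench, and goes round with the wheel. The grip spins freely on its pin, so it can be pinched from above and led round with the gripper kept at one yaw.
- wheel (a joint): wheel angle (rad): about 0 at the start, handle pointing away from the robot (bed +x); grows clockwise seen from above. A belt moves the shuttle: deck y in the bed frame = 0.0294 m per rad, so clockwise winds it to the robot's left (+y), anticlockwise to the right. Stops at +6.30 and -6.30, one full turn from the middle. Needs 2 to 6 N at the handle; stays where left.
- brush_gantry: gantry across the bed with a wooden beam and a row of dark splayed bristles (the brush), 85 mm left or right of the bed's centre in y; beam 18 mm wide, feet 26 mm, top 82 mm above the bench. Fixed. The tiles pass below with room; the bristles give no resistance. Origin on the base plate (12 mm above the bench) at its middle.
- roller_gantry: gantry like the other but with a smooth bare steel roller, 30 mm thick, top 89 mm above the bench; on the other side of the bed's centre. Fixed. Origin as the brush gantry's.
- stock_pallet: fixed wooden pallet 300 mm (x) by 140 mm (y), top 20 mm above the bench, on the left or right of the bed; the tiles lie on it at the start. Origin on the bench under its centre.
- drying_board: fixed wooden board 290 mm (x) by 140 mm (y) on the other side of the bed from the pallet, flat top 20 mm above the bench, with 10 mm high battens across its two x ends (inner faces 131 mm from the centre). Origin on the bench under its centre. Three tiles in a row along x fit well 75 mm apart.
- tile0: whole cement tile, 46 x 46 x 16 mm, 75 g (varies), pale patterned face up; origin at the centre of its underside, z up out of the face. May be absent (two or three tiles are present).
- tile1: whole cement tile, 46 x 46 x 16 mm, 75 g (varies), pale patterned face up; origin at the centre of its underside, z up out of the face. May be absent (two or three tiles are present).
- tile2: whole cement tile, 46 x 46 x 16 mm, 75 g (varies), pale patterned face up; origin at the centre of its underside, z up out of the face. May be absent (two or three tiles are present).
- broken_tile: a broken strip of tile, 18 x 46 x 16 mm, lying on the stock pallet at its far end; not part of the job; a bystander, leave it alone
- tamping_block: wooden block 60 x 100 x 35 mm; a bystander, leave it alone
- pigment_jar: jar 60 mm across, 85 mm high; a bystander, leave it alone
- scoop_cup: steel cup 72 mm across, 70 mm high; a bystander, leave it alone
- oil_can: can 60 mm across, 110 mm high; a bystander, leave it alone
Mind the look-alikes: they are no part of the job. What is shaped like the tile1 but purple is not meant. Leave any turquoise look-alike of the tile2 alone.

How it is judged:
By the outcome, as a careful person would: the job done as asked, in the order asked, and still so for the second after the job is handed in, with the robot touching nothing.
Of tile0, tile1, tile2 only 2 to 3 are there at a start; the rules pass over those that are not, and their reading is None.
At some moment in a run one of tile0, tile1, tile2 may be knocked a few centimetres aside while the robot is not near it.
Once in a run the grip may slacken for a moment while it holds something.
It also fails if it takes over 210 s, if anything falls off the work surface, if the arm or the gripper's body presses on something with over 40 N, if the wrist force passes 120 N, or if a joint passes its speed limit or range.

## Working session

There is one attempt and no reset: what is moved stays moved. The work goes in short steps, Python scripts to look and compute and a tool call to move; the robot and the scene stay as the last step left them, time stands still between calls to the robot, and variables do not carry over. Pictures are saved under pics/ and viewed, and the job is handed in when it is done.

Besides the shell and the picture viewer there is one more tool, called after "Call:" as a command line: name --pt "numbers of a row" for each row, then --argument value for the rest. play_rows: Moves the arm, as the interface text tells. Its arguments: {"type":"object","properties":{"series":{"type":"array","items":{"type":"array","items":{"type":"number"}}},"grip_force":{"type":"number"}},"required":["series"]}

```bash
ls; mkdir -p pics; python3 - <<'E'
from rig import robot, eyes, ticket
import cv2
for n in("scene","top"):
    im=eyes.camera(n); cv2.imwrite(f"pics/{n}0.png",im[:,:,::-1]); p=eyes.camera_params(n); print(n,p)
print(robot.get_obs(), robot.nose_length)
E
```

```text
pics
scene {'K': array([[443.54095707,   0.        , 314.29466686],
       [  0.        , 443.54095707, 199.505085  ],
       [  0.        ,   0.        ,   1.        ]]), 'rvec': array([ 0.68235928,  2.74990304, -0.96015586]), 'tvec': array([ 0.43424339, -0.1217734 ,  1.4962204 ])}
top {'K': array([[514.71579342,   0.        , 313.53192319],
       [  0.        , 514.71579342, 199.76234352],
       [  0.        ,   0.        ,   1.        ]]), 'rvec': array([ 2.15212986, -2.10443181,  0.19978073]), 'tvec': array([0.0033497 , 0.50435378, 1.48577679])}
{'time': 0.1, 'q': array([-1.35549573e+00,  5.28374446e-01,  1.43377092e+00,  8.26903874e-06,
        1.18135176e+00, -1.78507327e-01]), 'joint_velocities': array([-0.00020545, -0.00289463, -0.00140202, -0.00068483,  0.00106596,
       -0.00047914]), 'joint_torque': array([-1.73128606e-04, -4.40985417e+01, -1.77151108e+01,  6.35087932e-02,
        5.34076814e-02, -3.96941027e-05]), 'position': array([ 0.23971288, -0.57655711,  0.24666968]), 'tool_rot': array([-0.1383427 ,  0.69411651, -0.69276997,  0.13832333]), 'ft_force': array([ 0.36076322, -0.18845535, -0.57498482]), 'moment': array([-0.00984039, -0.01025348, -0.00868104]), 'grip_width': 0.0872922164781602} 0.025
```

View pics/scene0.png

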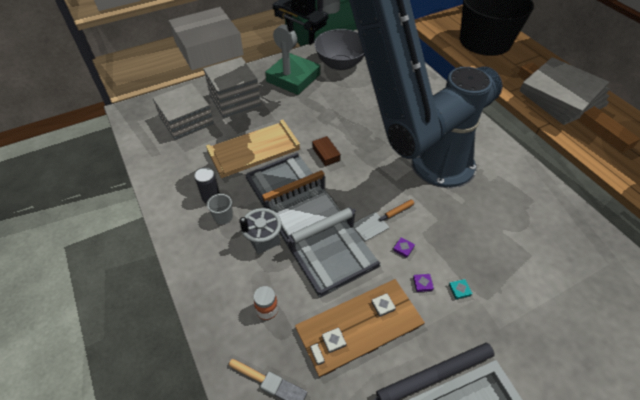

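View pics/top0.png

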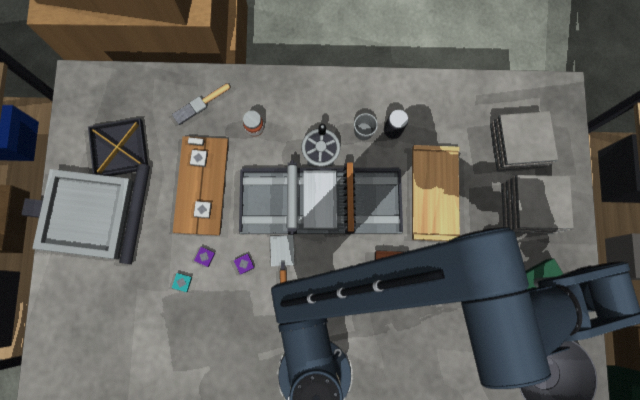

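The pictures show two whole tiles on the left pallet, at top px (199,158) and (202,208). The broken strip is at (195,140), and the purple (204,256), (244,263) and turquoise (181,282) look-alikes lie off the pallet. The roller is left of the deck (292) and the brush is right (350), so I wind anticlockwise. The empty board is on the right (436,192).

```bash
cat > h.py <<'E'
from rig import robot, eyes, ticket
import cv2, numpy as np
from scipy.spatial.transform import Rotation as R
def ray(n,u,v,z):
    p=eyes.camera_params(n); Rm=cv2.Rodrigues(p["rvec"])[0]; c=-Rm.T@p["tvec"]
    d=Rm.T@np.linalg.inv(p["K"])@np.array([u,v,1.]); return c+d*(z-c[2])/d[2]
def px(n,P):
    p=eyes.camera_params(n); return cv2.projectPoints(np.float64([P]),p["rvec"],p["tvec"],p["K"],None)[0].ravel()
def shot(n,name,crop=None,s=1):
    im=eyes.camera(n)
    o=im[:,:,::-1]
    if crop: x0,y0,x1,y1=crop; o=o[y0:y1,x0:x1]
    if s!=1:o=cv2.resize(o,None,fx=s,fy=s,interpolation=cv2.INTER_CUBIC)
    cv2.imwrite(f"pics/{name}.png",o); return im
def tiles(im,n,box,z):
    x0,y0,x1,y1=box
    hsv=cv2.cvtColor(im,cv2.COLOR_RGB2HSV)
    m=((hsv[...,2]>165)&(hsv[...,1]<50)).astype(np.uint8)
    k=np.zeros_like(m);k[y0:y1,x0:x1]=m[y0:y1,x0:x1]
    for c in cv2.findContours(k,cv2.RETR_EXTERNAL,cv2.CHAIN_APPROX_NONE)[0]:
        a=cv2.contourArea(c)
        if a<40: continue
        b=cv2.boxPoints(cv2.minAreaRect(c)); w=np.array([ray(n,*q,z)[:2] for q in b])
        e=w[1]-w[0];f=w[2]-w[1]
        print(n,"px",b.mean(0).round(1),"area",a,"w",w.mean(0).round(4),"sides",np.linalg.norm(e).round(4),np.linalg.norm(f).round(4),"yaw",np.degrees(np.arctan2(e[1],e[0])).round(1)%90)
E
python3 - <<'E'
from h import *
o=cv2.imread("pics/top0.png")
cv2.imwrite("pics/c1.png",cv2.resize(o[115:250,165:300],None,fx=5,fy=4.4,interpolation=cv2.INTER_CUBIC))
cv2.imwrite("pics/c2.png",cv2.resize(o[110:245,230:410],None,fx=4.4,fy=4.4,interpolation=cv2.INTER_CUBIC))
cv2.imwrite("pics/c3.png",cv2.resize(o[130:250,380:500],None,fx=5,fy=5,interpolation=cv2.INTER_CUBIC))
s=cv2.imread("pics/scene0.png")
cv2.imwrite("pics/c4.png",cv2.resize(s[130:300,190:390],None,fx=3.5,fy=3.5,interpolation=cv2.INTER_CUBIC))
tiles(o[:,:,::-1].copy(),"top",(170,130,232,240),.036)
tiles(s[:,:,::-1].copy(),"scene",(290,280,425,375),.036)
E
```

```text
top px [201.5 208.8] area 184.5 w [0.471  0.3479] sides 0.0436 0.0434 yaw 87.4
top px [197.7 157.1] area 173.0 w [0.6295 0.3692] sides 0.0431 0.0442 yaw 87.6
top px [194.6 140.3] area 49.5 w [0.6822 0.382 ] sides 0.015 0.041 yaw 87.7
scene px [317.2 352.7] area 90.5 w [0.6808 0.3776] sides 0.016 0.0421 yaw 85.6
scene px [333.8 338.4] area 275.5 w [0.6281 0.3656] sides 0.0441 0.0435 yaw 86.6
scene px [383.4 303.3] area 237.0 w [0.4697 0.3446] sides 0.0456 0.0453 yaw 89.5
```

View pics/c1.png

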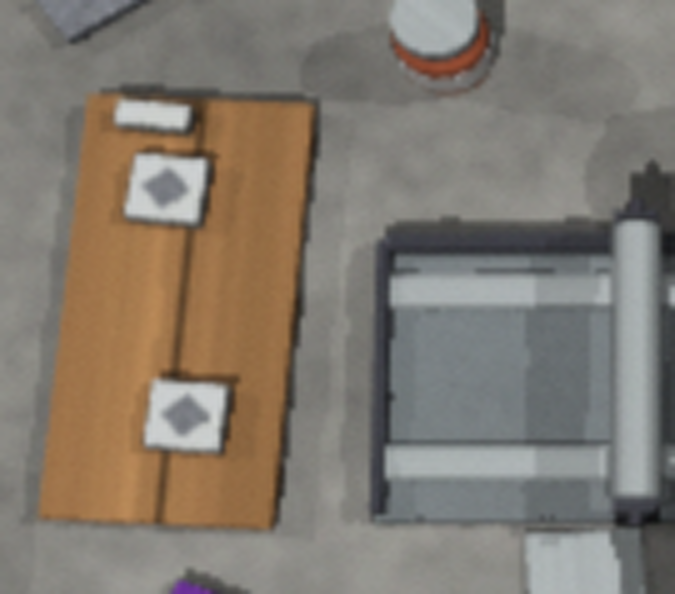

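View pics/c2.png

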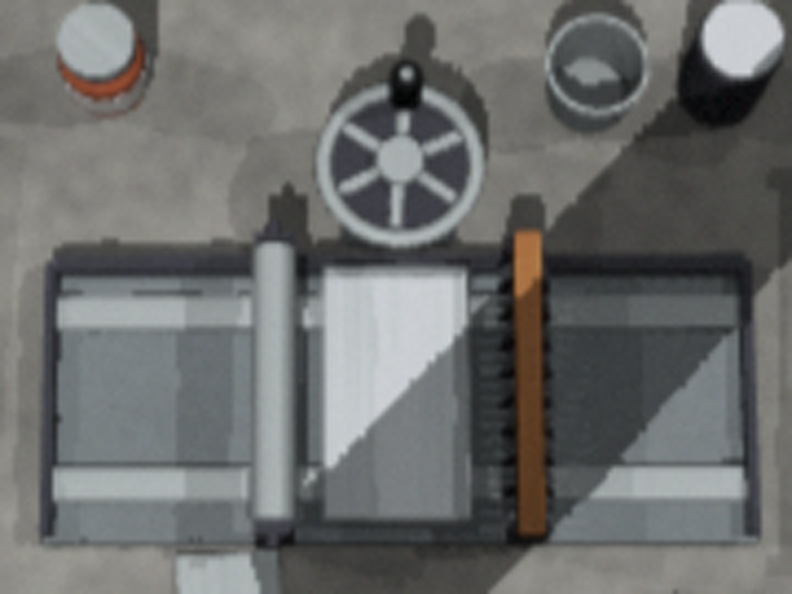

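View pics/c3.png

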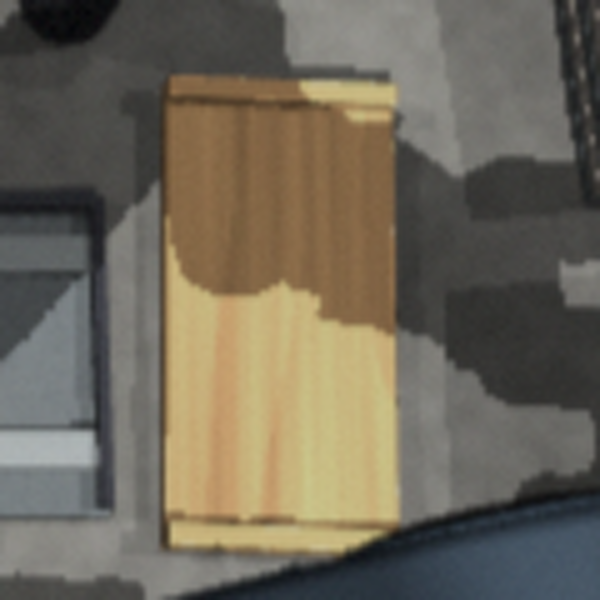

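View pics/c4.png

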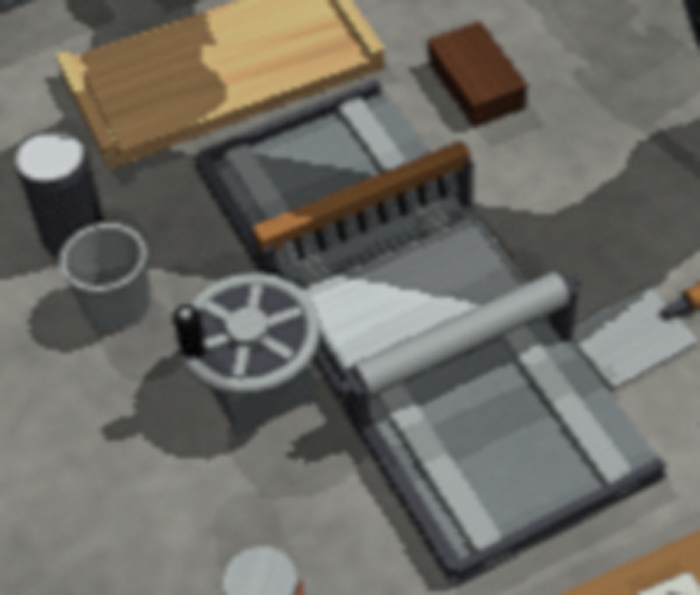

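```bash
python3 - <<'E'
from h import *
def c2(u,v): return (230+(u+.5)/4.4-.5,110+(v+.5)/4.4-.5)
def c3(u,v): return (380+u/5,130+v/5)
def c4(u,v): return (190+u/3.5,130+v/3.5)
def c1(u,v): return (165+u/5,115+v/4.4)
def sh(t,n,f,z,*L):
    P=np.array([ray(n,*f(*q),z)[:2] for q in L]); print(t,P.round(4).tolist(),"mean",P.mean(0).round(4))
    return P
def yaw(a,b): d=a-b; return np.degrees(np.arctan2(d[1],d[0])).round(2)
P=sh("deck","top",c2,.034,(325,268),(465,268),(470,518),(323,518)); print(yaw(P[0],P[3]),yaw(P[1],P[2]))
P=sh("bed","top",c2,.012,(48,262),(750,260),(757,540),(42,540)); print(yaw(P[0],P[3]),yaw(P[1],P[2]),yaw(P[0],P[1])-90,yaw(P[3],P[2])-90)
sh("wheel","top",c2,.082,(400,163)); sh("wheelL/R","top",c2,.082,(316,163),(484,163),(400,82),(400,245))
sh("handle","top",c2,.128,(406,76))
P=sh("board","top",c3,.025,(168,78),(395,82),(398,530),(168,548)); print(yaw(P[0],P[3]))
sh("boardL","top",c3,.02,(165,105),(395,120),(398,520),(168,520))
P=sh("pallet","top",c1,.02,(90,95),(318,100),(272,528),(40,520));print(yaw(P[0],P[3]),yaw(P[1],P[2]))
sh("wheel s","scene",c4,.082,(252,330)); sh("handle s","scene",c4,.128,(186,313))
P=sh("deck s","scene",c4,.034,(350,377),(487,222),(575,278)); P=sh("bed s","scene",c4,.012,(460,575),(662,470),(200,160),(380,90))
sh("board s","scene",c4,.03,(60,55),(115,160),(382,55),(335,0))
E
```

```text
deck [[0.5957, 0.047], [0.598, -0.0494], [0.4246, -0.0552], [0.4224, 0.044]] mean [ 0.5102 -0.0034]
1.0 1.92
bed [[0.6008, 0.241], [0.6138, -0.2499], [0.4168, -0.253], [0.4057, 0.2358]] mean [ 0.5093 -0.0065]
1.51 0.9 1.519999999999996 1.2999999999999972
wheel [[0.6579, -0.0025]] mean [ 0.6579 -0.0025]
wheelL/R [[0.6565, 0.0541], [0.6592, -0.059], [0.7147, -0.0014], [0.6011, -0.0035]] mean [ 0.6579 -0.0025]
handle [[0.7037, -0.0046]] mean [ 0.7037 -0.0046]
board [[0.6848, -0.29], [0.6856, -0.4301], [0.4081, -0.4237], [0.3942, -0.2861]] mean [ 0.5432 -0.3575]
-0.77
boardL [[0.669, -0.2889], [0.6628, -0.4308], [0.4147, -0.4253], [0.4116, -0.2873]] mean [ 0.5395 -0.3581]
pallet [[0.6981, 0.4223], [0.6979, 0.2814], [0.3955, 0.2932], [0.3978, 0.4318]] mean [0.5473 0.3572]
-1.82 -2.25
wheel s [[0.6559, 0.0004]] mean [6.559e-01 4.000e-04]
handle s [[0.7035, -0.0064]] mean [ 0.7035 -0.0064]
deck s [[0.5944, 0.0482], [0.4158, -0.0425], [0.3791, 0.0475]] mean [0.4631 0.0177]
bed s [[0.5934, 0.2372], [0.407, 0.2322], [0.6076, -0.25], [0.4186, -0.2517]] mean [ 0.5066 -0.0081]
board s [[0.6802, -0.4256], [0.6808, -0.2711], [0.403, -0.2771], [0.4099, -0.3693]] mean [ 0.5435 -0.3358]
```

```bash
cat >> h.py <<'E'
def plan(x,y,z,yaw):
    """shift in tool axes (units of 100mm) and turn about tool y (deg) so that tool z lies along bed y (line, yaw deg)"""
    o=robot.get_obs(); Rm=R.from_quat(o["tool_rot"]).as_matrix(); p=np.array(o["position"])
    d=Rm.T@(np.array([x,y,z])-p)
    s=1 if Rm[1,2]>0 else -1
    yd=np.radians(yaw); zt=s*np.array([-np.sin(yd),np.cos(yd),0]); yt=np.array([0,0,-1.]); xt=np.cross(yt,zt)
    T=np.stack([xt,yt,zt],1); rv=(R.from_matrix(Rm).inv()*R.from_matrix(T)).as_rotvec()
    print("t",o["time"],"pos",p.round(4),"f",np.round(o["ft_force"],1),"w",round(o["grip_width"],4))
    print("shift/100mm tool",(d*10).round(3),"rot deg",np.degrees(rv).round(2),"rot/180",(rv/np.pi).round(4))
    print("after-rot shift",(T.T@(np.array([x,y,z])-p)*10).round(3))
E
python3 - <<'E'
from h import *
print(R.from_quat(robot.get_obs()["tool_rot"]).as_matrix().round(3))
plan(.47,.346,.2,-2.5)
E
```

```text
[[-0.923 -0.     0.384]
 [-0.384  0.002 -0.923]
 [-0.    -1.    -0.002]]
t 0.1 pos [ 0.2397 -0.5766  0.2467] f [ 0.4 -0.2 -0.6] w 0.0873
shift/100mm tool [-5.666  0.483 -7.635] rot deg [ 0.11 25.06  0.  ] rot/180 [0.0006 0.1392 0.    ]
after-rot shift [-1.898  0.467 -9.317]
```

Call:
play_rows --pt "1 0 0 0 0 0.0348 0" --pt "1 0 0 0 0 0.0348 0" --pt "1 0 0 0 0 0.0348 0" --pt "1 0 0 0 0 0.0348 0" --pt "1 -0.35 0 -0.1 0 0 0" --pt "1 -0.4 0 -0.1 0 0 0" --pt "1 -0.4 0 -0.3 0 0 0" --pt "1 -0.4 0 -0.3 0 0 0" --pt "1 -0.35 0 -0.3 0 0 0" --pt "1 0 0 -0.4 0 0 0" --pt "1 0 0 -0.4 0 0 0" --pt "1 0 0 -0.4 0 0 0" --grip_force 20

```text
time: 1.1
position: [0.4227, -0.3655, 0.2467]
tool_rot: [0.015, 0.707, -0.707, -0.015]
ft_force: [0.6, 0.8, -0.5]
grip_width: 0.0872
```

Call:
play_rows --pt "1 0 0 -0.4 0 0 0" --pt "1 0 0 -0.4 0 0 0" --pt "1 0 0 -0.4 0 0 0" --pt "1 0 0 -0.4 0 0 0" --pt "1 0 0 -0.4 0 0 0" --pt "1 0 0 -0.4 0 0 0" --pt "1 0 0 -0.4 0 0 0" --pt "1 0 0 -0.4 0 0 0" --pt "1 0 0 -0.4 0 0 0" --pt "1 0 0 -0.4 0 0 0" --pt "1 0 0 -0.4 0 0 0" --pt "1 0 0 -0.4 0 0 0"

```text
time: 2.1
position: [0.4427, 0.1137, 0.2475]
tool_rot: [-0.015, -0.707, 0.707, 0.016]
ft_force: [1.3, -0.8, 0.8]
grip_width: 0.0869
```

```bash
python3 - <<'E'
from h import *
plan(.63,.367,.15,-2.5)
plan(.47,.346,.15,-2.5)
im=shot("top","t1",(160,110,420,250),3)
im=shot("scene","s1")
E
```

```text
t 2.1 pos [0.4427 0.1137 0.2475] f [ 1.3 -0.8  0.8] w 0.0869
shift/100mm tool [-1.761  0.974 -2.612] rot deg [-0.    0.    0.02] rot/180 [-0.      0.      0.0001]
after-rot shift [-1.761  0.975 -2.612]
t 2.1 pos [0.4427 0.1137 0.2475] f [ 1.3 -0.8  0.8] w 0.0869
shift/100mm tool [-0.172  0.974 -2.332] rot deg [-0.    0.    0.02] rot/180 [-0.      0.      0.0001]
after-rot shift [-0.171  0.975 -2.332]
```

View pics/s1.png

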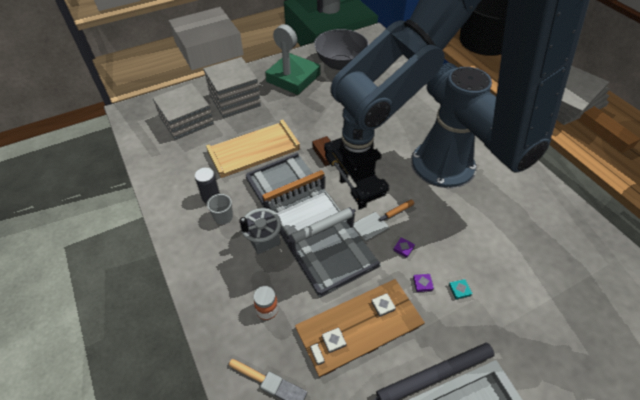

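The arm is clear of the pallet in this view. Both tiles are still at scene px (334,338) and (383,303), white with a grey diamond, and neither the purple nor the turquoise pieces. I'll go for the near tile first.

Call:
play_rows --pt "1 0 0 -0.35 0 0 0" --pt "1 0 0.1 -0.35 0 0 0" --pt "1 0 0.2 -0.35 0 0 0" --pt "1 -0.1 0.2 -0.35 0 0 0" --pt "1 -0.07 0.2 -0.35 0 0 0" --pt "1 0 0.2 -0.3 0 0 0" --pt "1 0 0 0 0 0 0" --pt "1 0 0 0 0 0 0"

```text
time: 2.87
position: [0.4682, 0.316, 0.1556]
tool_rot: [-0.013, -0.706, 0.708, 0.016]
ft_force: [-0.6, -0.4, 0.5]
grip_width: 0.0872
```

```bash
python3 - <<'E'
from h import *
plan(.47,.346,.048,-2.5)
E
```

```text
t 2.8667 pos [0.4682 0.316  0.1556] f [-0.6 -0.4  0.5] w 0.0872
shift/100mm tool [-0.009  1.076 -0.303] rot deg [-0.12  0.14  0.2 ] rot/180 [-0.0007  0.0008  0.0011]
after-rot shift [-0.004  1.076 -0.301]
```

Call:
play_rows --pt "1 0 0.1 -0.15 0 0 0" --pt "1 0 0.2 -0.15 0 0 0" --pt "1 0 0.2 0 0 0 0" --pt "1 0 0.2 0 0 0 0" --pt "1 0 0.2 0 0 0 0" --pt "1 0 0.17 0 0 0 0" --pt "1 0 0 0 0 0 0" --pt "1 0 0 0 0 0 0"

```text
time: 3.53
position: [0.4706, 0.3449, 0.0504]
tool_rot: [-0.016, -0.707, 0.707, 0.016]
ft_force: [-0.3, -0.0, -0.3]
grip_width: 0.0873
```

```bash
python3 - <<'E'
from h import *
plan(.47,.346,.048,-2.5)
shot("scene","s2",(280,220,440,380),4)
E
```

```text
t 3.5333 pos [0.4706 0.3449 0.0504] f [-0.3 -0.  -0.3] w 0.0873
shift/100mm tool [ 0.006  0.024 -0.011] rot deg [-0.04 -0.08  0.06] rot/180 [-0.0002 -0.0004  0.0004]
after-rot shift [ 0.006  0.024 -0.011]
```

View pics/s2.png

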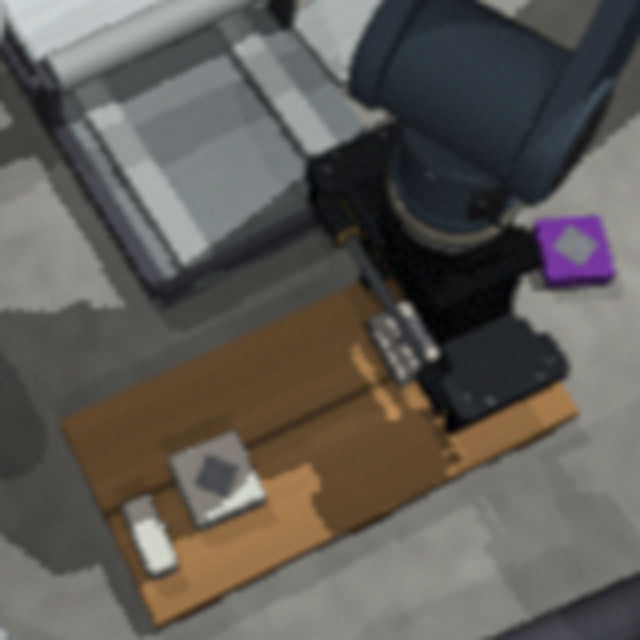

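The fingers straddle the near tile at crop px (405,340). I'll close and lift.

Call:
play_rows --pt "1 0 0.02 0 0 0 0" --pt "0.45 0 0 0 0 0 0" --pt "0.3 0 0 0 0 0 0" --pt "0.3 0 0 0 0 0 0" --pt "0.3 0 0 0 0 0 0" --pt "0.3 0 0 0 0 0 0" --pt "0.3 0 -0.05 0 0 0 0" --pt "0.3 0 -0.15 0 0 0 0" --pt "0.3 0 -0.25 0 0 0 0" --pt "0.3 0 -0.3 0 0 0 0" --pt "0.3 0 -0.3 0 0 0 0" --pt "0.3 0 0 0 0 0 0" --grip_force 25

```text
time: 4.58
position: [0.4739, 0.3477, 0.1596]
tool_rot: [0.019, 0.709, -0.705, -0.011]
ft_force: [0.4, -0.1, -0.2]
grip_width: 0.0277
```

```bash
python3 - <<'E'
from h import *
# deck centre 0.5085,-0.004 ; slot -27 : along bed x
plan(.4785,-0.0045,.11,1.4)
E
```

```text
t 4.5833 pos [0.4739 0.3477 0.1596] f [ 0.4 -0.1 -0.2] w 0.0277
shift/100mm tool [-0.193  0.478  3.519] rot deg [ 0.3  -3.87 -0.61] rot/180 [ 0.0017 -0.0215 -0.0034]
after-rot shift [0.04  0.496 3.522]
```

```bash
python3 - <<'E'
from h import *
shot("scene","s3",(280,220,440,380),4)
shot("top","t3",(160,110,320,250),4)
E
```

```text
(no output)
```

View pics/s3.png

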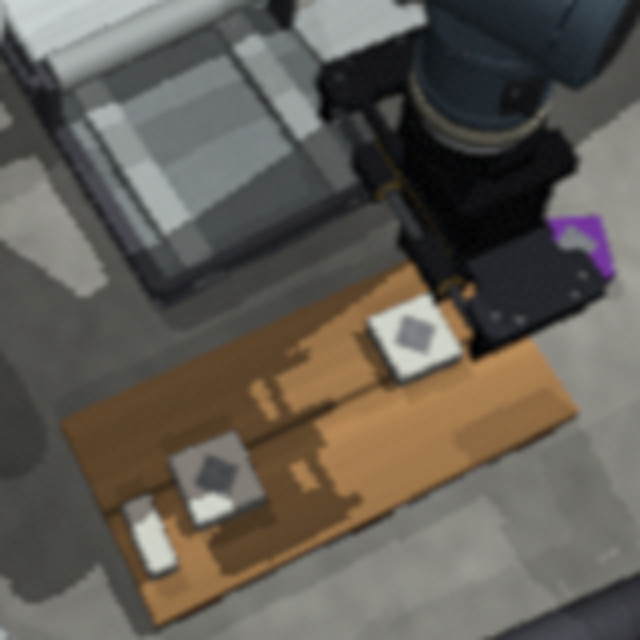

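View pics/t3.png

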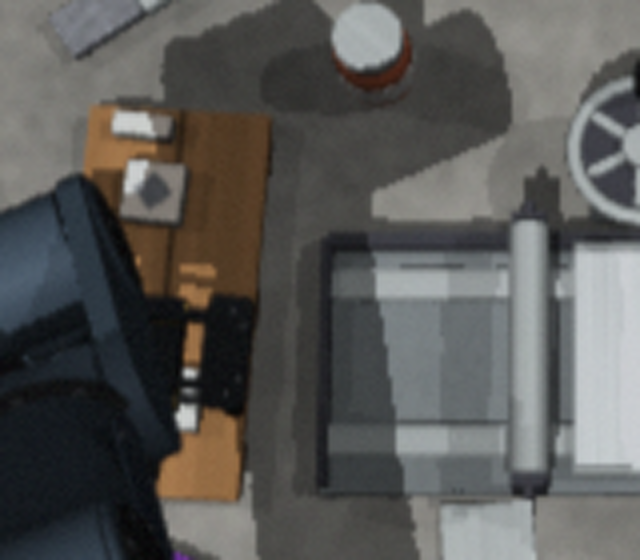

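The tile stayed on the pallet, so the fingers had not closed on it before the lift. I'll re-measure and retry with a longer close.

```bash
python3 - <<'E'
from h import *
im=eyes.camera("scene")
tiles(im,"scene",(365,285,400,320),.036)
print(ray("scene",280+415/4,220+333/4,.036))
plan(.47,.346,.048,-2.5)
E
```

```text
scene px [383.4 303.3] area 242.5 w [0.4697 0.3446] sides 0.0456 0.0453 yaw 89.5
[0.46901836 0.34518621 0.036     ]
t 4.7333 pos [0.4702 0.3458 0.1538] f [-1.   0.2 -0.4] w 0.0261
shift/100mm tool [ 0.002  1.058 -0.002] rot deg [ 0.01  0.01 -0.01] rot/180 [ 0.      0.0001 -0.0001]
after-rot shift [ 0.002  1.058 -0.002]
```

Call:
play_rows --pt "1 0 0 0 0 0 0" --pt "1 0 0 0 0 0 0" --pt "1 0 0 0 0 0 0" --pt "1 0 0 0 0 0 0" --pt "1 0 0 0 0 0 0" --pt "1 0 0.1 0 0 0 0" --pt "1 0 0.2 0 0 0 0" --pt "1 0 0.2 0 0 0 0" --pt "1 0 0.2 0 0 0 0" --pt "1 0 0.2 0 0 0 0" --pt "1 0 0.16 0 0 0 0" --pt "1 0 0 0 0 0 0"

```text
time: 5.73
position: [0.4705, 0.3458, 0.0462]
tool_rot: [-0.015, -0.707, 0.707, 0.016]
ft_force: [-0.1, 0.4, 0.7]
grip_width: 0.0863
```

Call:
play_rows --pt "0.3 0 0 0 0 0 0" --pt "0.3 0 0 0 0 0 0" --pt "0.3 0 0 0 0 0 0" --pt "0.3 0 0 0 0 0 0" --pt "0.3 0 0 0 0 0 0" --pt "0.3 0 0 0 0 0 0" --pt "0.3 0 0 0 0 0 0" --pt "0.3 0 0 0 0 0 0" --pt "0.3 0 0 0 0 0 0" --pt "0.3 0 0 0 0 0 0"

```text
time: 6.57
position: [0.4705, 0.3459, 0.0476]
tool_rot: [0.015, 0.707, -0.707, -0.015]
ft_force: [-0.0, 0.5, 0.5]
grip_width: 0.0457
```

Now the tile is gripped, at 46 mm.

Call:
play_rows --pt "0.3 0 -0.05 0 0 0 0" --pt "0.3 0 -0.15 0 0 0 0" --pt "0.3 0 -0.25 0 0 0 0" --pt "0.3 0 -0.3 0 0 0 0" --pt "0.3 0 -0.2 0.1 0 0 0" --pt "0.3 0 -0.1 0.2 0 0 0" --pt "0.3 0 0 0.3 0 0 0" --pt "0.3 0 0 0.3 0 0 0" --pt "0.3 0 0 0.3 0 0 0" --pt "0.3 0 0 0.3 0 0 0" --pt "0.3 0 0 0.3 0 0 0" --pt "0.3 0 0 0.3 0 0 0"

```text
time: 7.57
position: [0.461, 0.1347, 0.1529]
tool_rot: [-0.015, -0.707, 0.707, 0.015]
ft_force: [0.5, -0.7, -0.5]
grip_width: 0.0456
```

Call:
play_rows --pt "0.3 0 0 0.3 0 -0.01 0" --pt "0.3 0 0 0.3 0 -0.0115 0" --pt "0.3 0 0 0.3 0 0 0" --pt "0.3 0 0 0.2 0 0 0" --pt "0.3 0 0 0.1 0 0 0" --pt "0.3 0 0 0 0 0 0" --pt "0.3 0 0 0 0 0 0"

```text
time: 8.15
position: [0.461, 0.0162, 0.1527]
tool_rot: [-0.008, 0.707, -0.707, 0.008]
ft_force: [-0.2, 0.7, -1.2]
grip_width: 0.0458
```

```bash
python3 - <<'E'
from h import *
plan(.4785,-0.0045,.11,1.4)
im=shot("scene","s4",(190,130,390,300),3.5)
E
```

```text
t 8.15 pos [0.461  0.0162 0.1527] f [-0.2  0.7 -1.2] w 0.0458
shift/100mm tool [-0.17   0.427  0.211] rot deg [ 0.03 -0.1   0.01] rot/180 [ 0.0002 -0.0005  0.    ]
after-rot shift [-0.17   0.427  0.212]
```

View pics/s4.png

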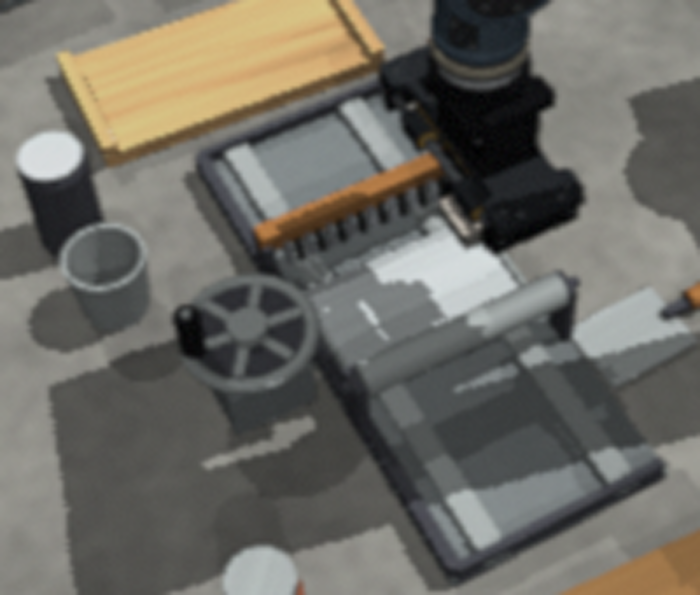

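Call:
play_rows --pt "0.3 -0.1 0 0.1 0 0 0" --pt "0.3 -0.07 0.1 0.11 0 0 0" --pt "0.3 0 0.2 0 0 0 0" --pt "0.3 0 0.2 0 0 0 0" --pt "0.3 0 0.15 0 0 0 0" --pt "0.3 0 0.1 0 0 0 0" --pt "0.3 0 0.1 0 0 0 0" --pt "0.3 0 0.05 0 0 0 0" --pt "0.3 0 0 0 0 0 0" --pt "0.3 0 0 0 0 0 0"

```text
time: 9.03
position: [0.4789, -0.0044, 0.0626]
tool_rot: [0.009, -0.707, 0.707, -0.009]
ft_force: [0.5, -0.2, -1.5]
grip_width: 0.0459
```

```bash
python3 - <<'E'
from h import *
plan(.4785,-0.0045,.0595,1.4)
im=shot("scene","s5",(240,160,360,260),5.5)
im=shot("top","t5",(230,110,410,245),4)
E
```

```text
t 9.0333 pos [ 0.4789 -0.0044  0.0626] f [ 0.5 -0.2 -1.5] w 0.0459
shift/100mm tool [0.004 0.031 0.001] rot deg [-0.    0.   -0.02] rot/180 [-0.      0.     -0.0001]
after-rot shift [0.004 0.031 0.001]
```

View pics/s5.png

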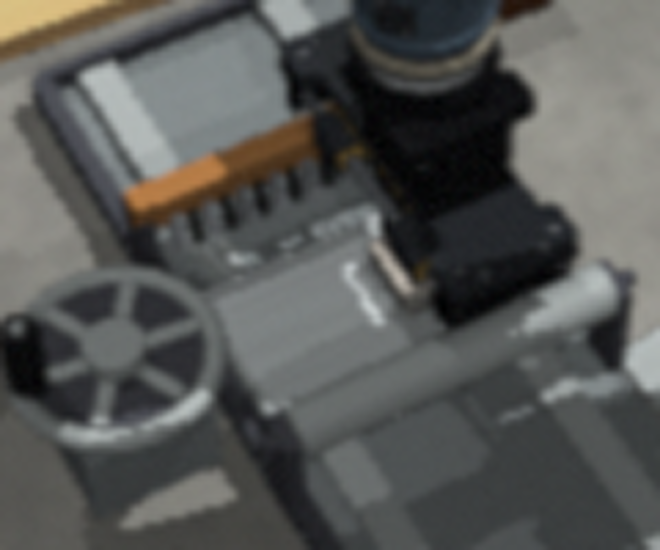

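The tile is just above the deck at crop px (395,265), between the gantries.

Call:
play_rows --pt "0.3 0 0.025 0 0 0 0" --pt "0.3 0 0.005 0 0 0 0" --pt "0.3 0 0 0 0 0 0" --pt "0.7 0 0 0 0 0 0" --pt "0.7 0 0 0 0 0 0" --pt "0.7 0 0 0 0 0 0" --pt "0.7 0 0 0 0 0 0" --pt "0.7 0 0 0 0 0 0" --pt "0.7 0 -0.05 0 0 0 0" --pt "0.7 0 -0.2 0 0 0 0" --pt "0.7 0 -0.35 0 0 0 0" --pt "0.7 0 -0.35 0 0 0 0"

```text
time: 10.13
position: [0.4775, -0.0043, 0.155]
tool_rot: [-0.01, 0.707, -0.707, 0.007]
ft_force: [1.2, 0.6, 0.7]
grip_width: 0.0608
```

Call:
play_rows --pt "0.7 0 0 -0.2 0 0 0" --pt "1 0 0 -0.35 0 0.0215 0" --pt "1 -0.1 0 -0.35 0 0 0" --pt "1 -0.2 0 -0.35 0 0 0" --pt "1 -0.3 0 -0.35 0 0 0" --pt "1 -0.3 0 -0.35 0 0 0" --pt "1 -0.3 0 -0.35 0 0 0" --pt "1 -0.2 0 -0.35 0 0 0" --pt "1 -0.1 0 -0.35 0 0 0" --pt "1 0 0 -0.3 0 0 0" --pt "1 0 0 -0.2 0 0 0" --pt "1 0 0 0 0 0 0"

```text
time: 11.13
position: [0.6303, 0.3337, 0.1545]
tool_rot: [0.014, 0.708, -0.706, -0.014]
ft_force: [0.2, -0.2, -0.4]
grip_width: 0.0869
```

```bash
python3 - <<'E'
from h import *
plan(.629,.367,.1,-2.5)
im=shot("scene","s6"); tiles(im,"scene",(290,280,425,375),.036)
tiles(im,"scene",(270,185,360,250),.048)
im=shot("top","t6",(165,110,345,245),4.4); tiles(im,"top",(300,150,345,235),.048)
E
```

```text
t 11.1333 pos [0.6303 0.3337 0.1545] f [ 0.2 -0.2 -0.4] w 0.0869
shift/100mm tool [ 0.027  0.546 -0.331] rot deg [ 0.13  0.26 -0.04] rot/180 [ 0.0007  0.0014 -0.0002]
after-rot shift [ 0.028  0.545 -0.332]
scene px [317.2 352.9] area 87.5 w [0.681 0.378] sides 0.0163 0.0437 yaw 85.6
scene px [333.6 338.4] area 132.5 w [0.6286 0.3655] sides 0.0447 0.0445 yaw 87.1
scene px [342.5 213.2] area 59.0 w [0.423  0.0518] sides 0.0469 0.0236 yaw 75.9
scene px [292.8 217.6] area 508.0 w [ 0.5583 -0.0038] sides 0.1684 0.1038 yaw 84.19999999999999
top px [319.5 199.5] area 1662.0 w [ 0.5058 -0.0031] sides 0.0991 0.1663 yaw 1.2999999999999972
top px [320.5 157. ] area 40.0 w [ 0.6355 -0.0035] sides 0.1059 0.0436 yaw 1.4000000000000057
```

View pics/s6.png

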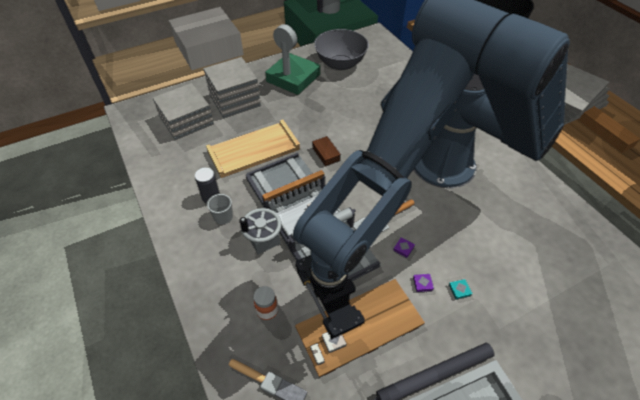

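View pics/t6.png

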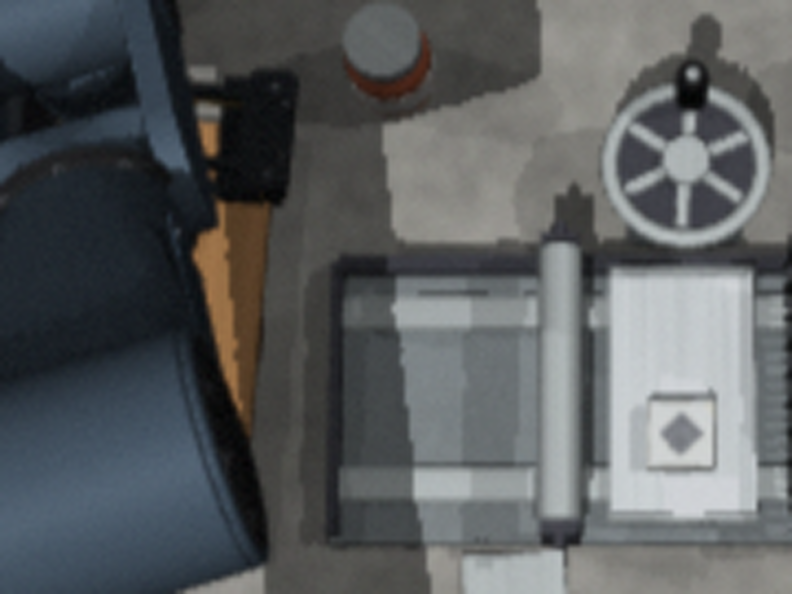

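The first tile lies face up on the deck at crop px (682,432), and the second is still at scene px (333.6,338.4). I'll descend on it now.

Call:
play_rows --pt "1 0.01 0.05 -0.15 0 0 0" --pt "1 0.01 0.1 -0.18 0 0 0" --pt "1 0 0.2 0 0 0 0" --pt "1 0 0.2 0 0 0 0" --pt "1 0 0.2 0 0 0 0" --pt "1 0 0.2 0 0 0 0" --pt "1 0 0.12 0 0 0 0" --pt "1 0 0 0 0 0 0" --pt "1 0 0 0 0 0 0"

```text
time: 11.98
position: [0.6303, 0.3624, 0.047]
tool_rot: [0.015, 0.707, -0.707, -0.016]
ft_force: [-0.5, -0.6, -0.0]
grip_width: 0.0874
```

```bash
python3 - <<'E'
from h import *
plan(.629,.367,.0475,-2.5)
shot("scene","s7",(280,260,440,380),4)
E
```

```text
t 11.9833 pos [0.6303 0.3624 0.047 ] f [-0.5 -0.6 -0. ] w 0.0874
shift/100mm tool [ 0.015 -0.005 -0.046] rot deg [ 0.01 -0.02  0.02] rot/180 [ 0.0001 -0.0001  0.0001]
after-rot shift [ 0.015 -0.005 -0.046]
```

View pics/s7.png

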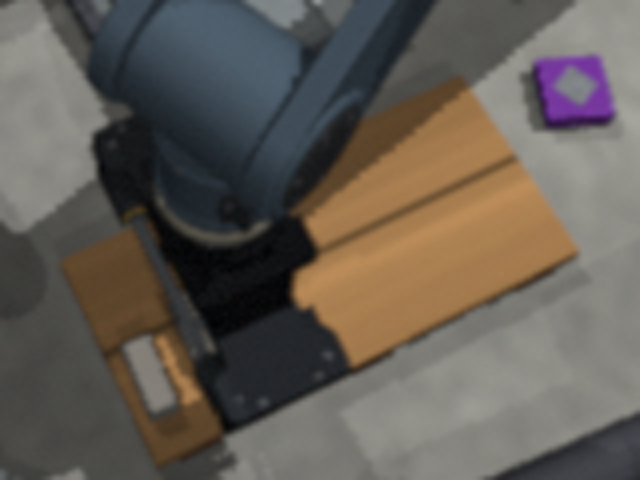

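Call:
play_rows --pt "1 0.01 0 -0.045 0 0 0" --pt "0.3 0 0 0 0 0 0" --pt "0.3 0 0 0 0 0 0" --pt "0.3 0 0 0 0 0 0" --pt "0.3 0 0 0 0 0 0" --pt "0.3 0 0 0 0 0 0" --pt "0.3 0 0 0 0 0 0" --pt "0.3 0 0 0 0 0 0" --pt "0.3 0 0 0 0 0 0" --pt "0.3 0 0 0 0 0 0" --pt "0.3 0 0 0 0 0 0" --pt "0.3 0 -0.05 0 0 0 0"

```text
time: 13.03
position: [0.6287, 0.3662, 0.0515]
tool_rot: [-0.015, -0.707, 0.707, 0.016]
ft_force: [-1.3, -0.2, -1.2]
grip_width: 0.0461
```

Call:
play_rows --pt "0.3 0 -0.1 0 0 0 0" --pt "0.3 0 -0.2 0 0 0 0" --pt "0.3 0 -0.3 0 0 0 0" --pt "0.3 0.05 -0.25 0.05 0 0 0" --pt "0.3 0.1 -0.1 0.2 0 0 0" --pt "0.3 0.1 -0.05 0.3 0 0 0" --pt "0.3 0.1 0 0.3 0 0 0" --pt "0.3 0.1 0 0.3 0 0 0" --pt "0.3 0.1 0 0.3 0 0 0" --pt "0.3 0.1 0 0.3 0 0 0" --pt "0.3 0.05 0 0.3 0 0 0" --pt "0.3 0 0 0.3 0 0 0"

```text
time: 14.03
position: [0.5477, 0.1338, 0.1536]
tool_rot: [-0.015, -0.707, 0.707, 0.015]
ft_force: [0.6, -0.3, -1.1]
grip_width: 0.0461
```

Call:
play_rows --pt "0.3 0 0 0.3 0 -0.01 0" --pt "0.3 0 0 0.3 0 -0.0115 0" --pt "0.3 0 0 0.3 0 0 0" --pt "0.3 0 0 0.3 0 0 0" --pt "0.3 0 0 0.1 0 0 0" --pt "0.3 0 0 0 0 0 0" --pt "0.3 0 0 0 0 0 0"

```text
time: 14.62
position: [0.5495, 0.0049, 0.1531]
tool_rot: [-0.008, 0.707, -0.707, 0.008]
ft_force: [0.1, 0.4, -0.5]
grip_width: 0.0459
```

```bash
python3 - <<'E'
from h import *
plan(.5385,-0.0035,.062,1.4)
E
```

```text
t 14.6167 pos [0.5495 0.0049 0.1531] f [ 0.1  0.4 -0.5] w 0.0459
shift/100mm tool [0.113 0.911 0.082] rot deg [ 0.03 -0.11 -0.03] rot/180 [ 0.0002 -0.0006 -0.0002]
after-rot shift [0.112 0.911 0.081]
```

Call:
play_rows --pt "0.3 0.11 0.05 0.08 0 0 0" --pt "0.3 0 0.15 0 0 0 0" --pt "0.3 0 0.2 0 0 0 0" --pt "0.3 0 0.2 0 0 0 0" --pt "0.3 0 0.15 0 0 0 0" --pt "0.3 0 0.1 0 0 0 0" --pt "0.3 0 0.06 0 0 0 0" --pt "0.3 0 0 0 0 0 0" --pt "0.3 0 0 0 0 0 0"

```text
time: 15.37
position: [0.5389, -0.0027, 0.0618]
tool_rot: [-0.009, 0.707, -0.707, 0.009]
ft_force: [-0.0, 0.4, -1.0]
grip_width: 0.0459
```

```bash
python3 - <<'E'
from h import *
plan(.5385,-0.0035,.0595,1.4)
E
```

```text
t 15.3667 pos [ 0.5389 -0.0027  0.0618] f [-0.   0.4 -1. ] w 0.0459
shift/100mm tool [0.004 0.023 0.008] rot deg [ 0.    0.03 -0.02] rot/180 [ 0.      0.0002 -0.0001]
after-rot shift [0.004 0.023 0.008]
```

Call:
play_rows --pt "0.3 0 0.022 0 0 0 0" --pt "0.3 0 0 0 0 0 0" --pt "0.7 0 0 0 0 0 0" --pt "0.7 0 0 0 0 0 0" --pt "0.7 0 0 0 0 0 0" --pt "0.7 0 0 0 0 0 0" --pt "0.7 0 0 0 0 0 0" --pt "0.7 0 -0.05 0 0 0 0" --pt "0.7 0 -0.2 0 0 0 0" --pt "0.7 0 -0.35 0 0 0 0" --pt "0.7 0 -0.35 0 0 0 0" --pt "0.7 0 -0.35 0 0 0 0"

```text
time: 16.37
position: [0.538, -0.0033, 0.1907]
tool_rot: [-0.009, 0.707, -0.707, 0.008]
ft_force: [1.3, -0.6, -0.6]
grip_width: 0.0608
```

Call:
play_rows --pt "0.6 -0.1 -0.1 0 0 0 0" --pt "0.6 -0.3 -0.1 0 0 0 0" --pt "0.6 -0.35 0 0 0 0 0" --pt "0.6 -0.35 0 0 0 0 0" --pt "0.6 -0.35 0 0 0 0 0" --pt "0.6 -0.2 0 0 0 0 0" --pt "0.6 0 0 0 0 0 0" --pt "0.6 0 0 0 0 0 0"

```text
time: 17.03
position: [0.7035, 0.0007, 0.2088]
tool_rot: [-0.009, 0.707, -0.707, 0.008]
ft_force: [0.0, -0.7, 0.4]
grip_width: 0.0521
```

```bash
python3 - <<'E'
from h import *
plan(.7035,-.005,.116,1.4)
shot("scene","s8",(190,130,390,300),3.5)
shot("top","t8",(230,110,410,245),4.4)
E
```

```text
t 17.0333 pos [7.035e-01 7.000e-04 2.088e-01] f [ 0.  -0.7  0.4] w 0.0521
shift/100mm tool [0.    0.928 0.057] rot deg [ 0.01 -0.01  0.07] rot/180 [ 0.     -0.      0.0004]
after-rot shift [0.001 0.928 0.057]
```

View pics/s8.png

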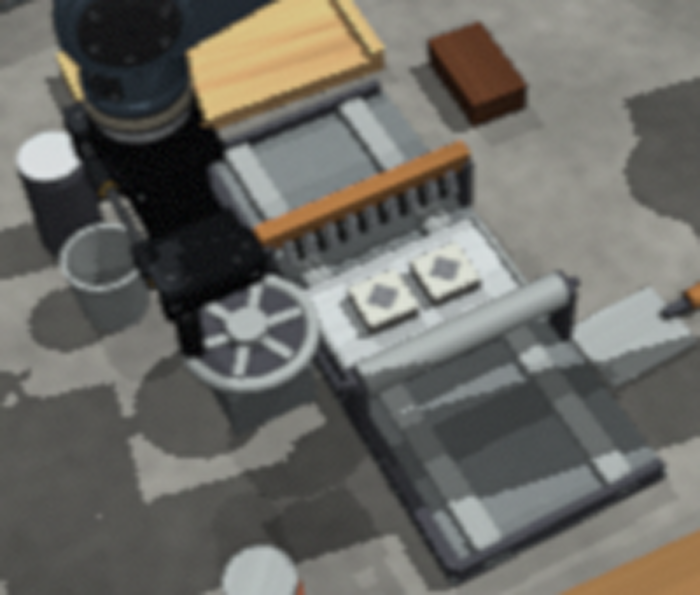

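View pics/t8.png

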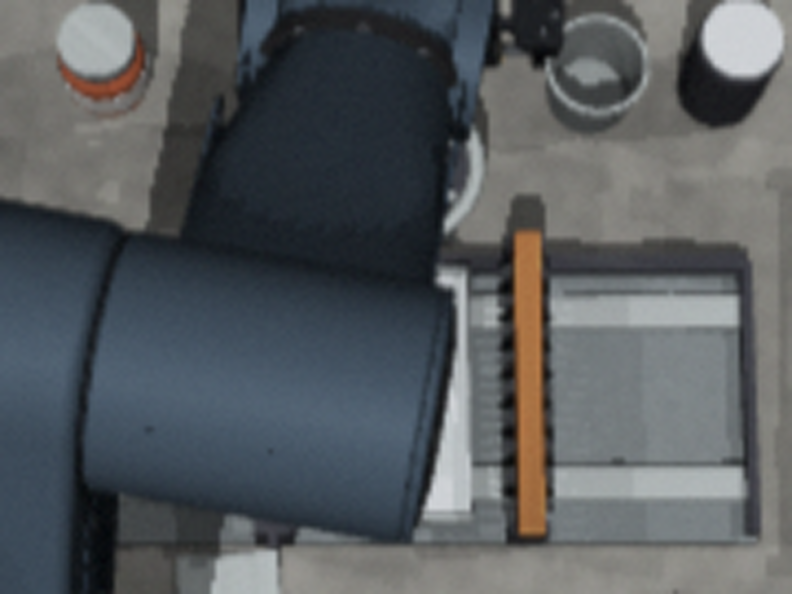

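Both tiles lie flat and face up on the deck at scene-crop px (382,300) and (447,273). Next is the handle.

Call:
play_rows --pt "0.6 0 0.1 0.055 0 0 0" --pt "0.6 0 0.2 0 0 0 0" --pt "0.6 0 0.2 0 0 0 0" --pt "0.6 0 0.2 0 0 0 0" --pt "0.6 0 0.15 0 0 0 0" --pt "0.6 0 0.07 0 0 0 0" --pt "0 0 0 0 0 0 0" --pt "0 0 0 0 0 0 0" --pt "0 0 0 0 0 0 0" --pt "0 0 0 0 0 0 0" --pt "0 0 0 0 0 0 0" --pt "0 0 0 0 0 0 0" --grip_force 35

```text
time: 18.13
position: [0.7044, -0.0054, 0.1186]
tool_rot: [0.008, -0.707, 0.707, -0.009]
ft_force: [-0.1, -0.5, 2.6]
grip_width: 0.0209
```

```bash
python3 - <<'E'
from h import *
plan(.7035,-.005,.116,1.4)
E
```

```text
t 18.1333 pos [ 0.7044 -0.0054  0.1186] f [-0.1 -0.5  2.6] w 0.0209
shift/100mm tool [ 0.009  0.026 -0.004] rot deg [-0.07 -0.   -0.13] rot/180 [-0.0004 -0.     -0.0007]
after-rot shift [ 0.009  0.026 -0.004]
```

```bash
cat >> h.py <<'E'
def arc(a0,a1,n):
    """tool-frame shift rows; bed-frame angle anticlockwise deg, tool x=-bed x, tool z=-bed y"""
    a=np.radians(np.linspace(a0,a1,n+1)); x=.46*np.cos(a); y=.46*np.sin(a)
    print(a0,a1,[[0,round(-u,3),0,round(-v,3)] for u,v in zip(np.diff(x),np.diff(y))])
def where(cx=.6575,cy=-.0025,yaw=1.4):
    o=robot.get_obs();p=o["position"];d=np.array(p[:2])-[cx,cy]
    print("t",round(o["time"],2),"pos",np.round(p,4),"bedangle",round(np.degrees(np.arctan2(d[1],d[0]))-yaw,1),"r",np.hypot(*d).round(4),"f",np.round(o["ft_force"],1),"w",round(o["grip_width"],4))
E
python3 - <<'E'
from h import *
where()
a=-5
for k in range(5): arc(a+75*k,a+75*k+75,10) if k<4 else arc(a+300,362,9)
E
```

```text
t 18.13 pos [ 0.7044 -0.0054  0.1186] bedangle -4.9 r 0.047 f [-0.1 -0.5  2.6] w 0.0209
-5 70 [[0, np.float64(-0.001), 0, np.float64(-0.06)], [0, np.float64(0.007), 0, np.float64(-0.06)], [0, np.float64(0.014), 0, np.float64(-0.058)], [0, np.float64(0.022), 0, np.float64(-0.056)], [0, np.float64(0.029), 0, np.float64(-0.053)], [0, np.float64(0.036), 0, np.float64(-0.049)], [0, np.float64(0.042), 0, np.float64(-0.043)], [0, np.float64(0.047), 0, np.float64(-0.038)], [0, np.float64(0.051), 0, np.float64(-0.031)], [0, np.float64(0.055), 0, np.float64(-0.024)]]
70 145 [[0, np.float64(0.058), 0, np.float64(-0.017)], [0, np.float64(0.059), 0, np.float64(-0.009)], [0, np.float64(0.06), 0, np.float64(-0.001)], [0, np.float64(0.06), 0, np.float64(0.007)], [0, np.float64(0.058), 0, np.float64(0.014)], [0, np.float64(0.056), 0, np.float64(0.022)], [0, np.float64(0.053), 0, np.float64(0.029)], [0, np.float64(0.049), 0, np.float64(0.036)], [0, np.float64(0.043), 0, np.float64(0.042)], [0, np.float64(0.038), 0, np.float64(0.047)]]
145 220 [[0, np.float64(0.031), 0, np.float64(0.051)], [0, np.float
[... 623 characters left out ...]
), 0, np.float64(0.017)], [0, np.float64(-0.059), 0, np.float64(0.009)], [0, np.float64(-0.06), 0, np.float64(0.001)], [0, np.float64(-0.06), 0, np.float64(-0.007)], [0, np.float64(-0.058), 0, np.float64(-0.014)], [0, np.float64(-0.056), 0, np.float64(-0.022)]]
295 362 [[0, np.float64(-0.052), 0, np.float64(-0.029)], [0, np.float64(-0.048), 0, np.float64(-0.035)], [0, np.float64(-0.043), 0, np.float64(-0.041)], [0, np.float64(-0.038), 0, np.float64(-0.046)], [0, np.float64(-0.031), 0, np.float64(-0.051)], [0, np.float64(-0.024), 0, np.float64(-0.055)], [0, np.float64(-0.017), 0, np.float64(-0.057)], [0, np.float64(-0.01), 0, np.float64(-0.059)], [0, np.float64(-0.002), 0, np.float64(-0.06)]]
```

Call:
play_rows --pt "0 0 0 -0.03 0 0 0" --pt "0 0 0 -0.03 0 0 0" --pt "0 0.007 0 -0.06 0 0 0" --pt "0 0.014 0 -0.058 0 0 0" --pt "0 0.022 0 -0.056 0 0 0" --pt "0 0.029 0 -0.053 0 0 0" --pt "0 0.036 0 -0.049 0 0 0" --pt "0 0.042 0 -0.043 0 0 0" --pt "0 0.047 0 -0.038 0 0 0" --pt "0 0.051 0 -0.031 0 0 0" --pt "0 0.055 0 -0.024 0 0 0" --pt "0 0 0 0 0 0 0"

```text
time: 19.13
position: [0.6716, 0.0405, 0.1185]
tool_rot: [0.009, -0.706, 0.708, -0.009]
ft_force: [-2.9, -6.2, 6.5]
grip_width: 0.021
```

```bash
python3 - <<'E'
from h import *
where(); shot("scene","s9",(190,130,390,300),3.5)
E
```

```text
t 19.13 pos [0.6716 0.0405 0.1185] bedangle 70.4 r 0.0452 f [-2.9 -6.2  6.5] w 0.021
```

View pics/s9.png

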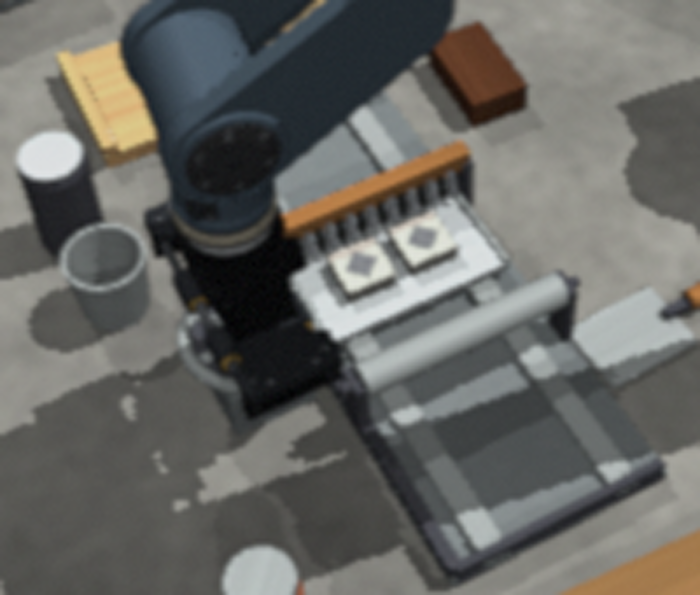

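The shuttle, with both tiles aboard at crop px (363,265) and (423,240), is moving toward the brush. I'll continue.

Call:
play_rows --pt "0 0.058 0 -0.017 0 0 0" --pt "0 0.059 0 -0.009 0 0 0" --pt "0 0.06 0 -0.001 0 0 0" --pt "0 0.06 0 0.007 0 0 0" --pt "0 0.058 0 0.014 0 0 0" --pt "0 0.056 0 0.022 0 0 0" --pt "0 0.053 0 0.029 0 0 0" --pt "0 0.049 0 0.036 0 0 0" --pt "0 0.043 0 0.042 0 0 0" --pt "0 0.038 0 0.047 0 0 0" --pt "0 0 0 0 0 0 0"

```text
time: 20.1
position: [0.6204, 0.0223, 0.1184]
tool_rot: [0.007, -0.707, 0.707, -0.01]
ft_force: [4.0, -3.1, 5.6]
grip_width: 0.0212
```

```bash
python3 - <<'E'
from h import *
where()
E
```

```text
t 20.1 pos [0.6204 0.0223 0.1184] bedangle 144.9 r 0.0446 f [ 4.  -3.1  5.6] w 0.0212
```

Call:
play_rows --pt "0 0.031 0 0.051 0 0 0" --pt "0 0.024 0 0.055 0 0 0" --pt "0 0.017 0 0.058 0 0 0" --pt "0 0.009 0 0.059 0 0 0" --pt "0 0.001 0 0.06 0 0 0" --pt "0 -0.007 0 0.06 0 0 0" --pt "0 -0.014 0 0.058 0 0 0" --pt "0 -0.022 0 0.056 0 0 0" --pt "0 -0.029 0 0.053 0 0 0" --pt "0 -0.036 0 0.049 0 0 0" --pt "0 0 0 0 0 0 0"

```text
time: 21.02
position: [0.6225, -0.0325, 0.1185]
tool_rot: [-0.009, 0.707, -0.707, 0.008]
ft_force: [0.1, -0.7, 10.6]
grip_width: 0.0212
```

```bash
python3 - <<'E'
from h import *
where()
E
```

```text
t 21.02 pos [ 0.6225 -0.0325  0.1185] bedangle -140.8 r 0.0461 f [ 0.1 -0.7 10.6] w 0.0212
```

Call:
play_rows --pt "0 -0.042 0 0.043 0 0 0" --pt "0 -0.047 0 0.038 0 0 0" --pt "0 -0.051 0 0.031 0 0 0" --pt "0 -0.055 0 0.024 0 0 0" --pt "0 -0.058 0 0.017 0 0 0" --pt "0 -0.059 0 0.009 0 0 0" --pt "0 -0.06 0 0.001 0 0 0" --pt "0 -0.06 0 -0.007 0 0 0" --pt "0 -0.058 0 -0.014 0 0 0" --pt "0 -0.056 0 -0.022 0 0 0" --pt "0 0 0 0 0 0 0"

```text
time: 21.93
position: [0.679, -0.0448, 0.1185]
tool_rot: [0.008, -0.706, 0.708, -0.009]
ft_force: [2.6, -5.0, 6.7]
grip_width: 0.0212
```

```bash
python3 - <<'E'
from h import *
where()
shot("scene","s10",(190,130,390,300),3.5)
E
```

```text
t 21.93 pos [ 0.679  -0.0448  0.1185] bedangle -64.5 r 0.0474 f [ 2.6 -5.   6.7] w 0.0212
```

View pics/s10.png

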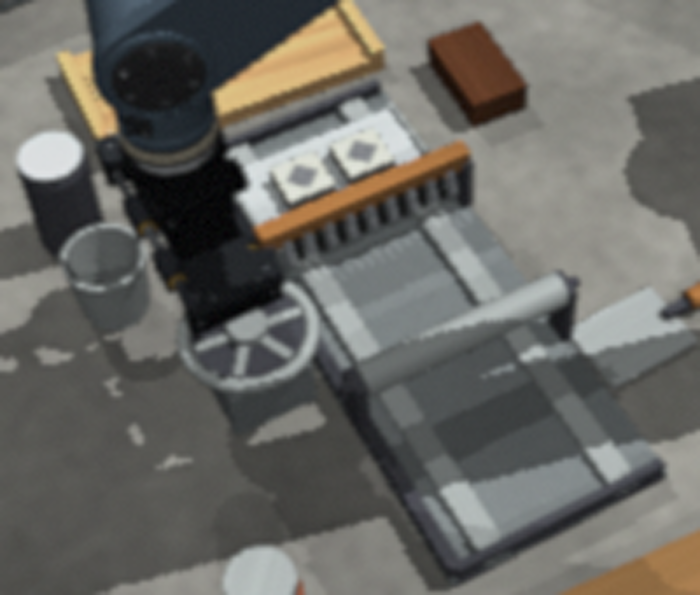

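The tiles have passed the brush and the end stop is about 65° further on.

Call:
play_rows --pt "0 -0.052 0 -0.029 0 0 0" --pt "0 -0.048 0 -0.035 0 0 0" --pt "0 -0.043 0 -0.041 0 0 0" --pt "0 -0.038 0 -0.046 0 0 0" --pt "0 -0.031 0 -0.051 0 0 0" --pt "0 -0.024 0 -0.055 0 0 0" --pt "0 -0.017 0 -0.057 0 0 0" --pt "0 -0.007 0 -0.04 0 0 0" --pt "0 -0.001 0 -0.025 0 0 0" --pt "0 0 0 -0.015 0 0 0" --pt "0 0 0 0 0 0 0"

```text
time: 22.9
position: [0.7043, -0.0031, 0.1186]
tool_rot: [0.007, -0.707, 0.707, -0.01]
ft_force: [3.6, -0.7, 6.7]
grip_width: 0.0213
```

```bash
python3 - <<'E'
from h import *
where()
E
```

```text
t 22.9 pos [ 0.7043 -0.0031  0.1186] bedangle -2.1 r 0.0468 f [ 3.6 -0.7  6.7] w 0.0213
```

Call:
play_rows --pt "0 0 0 -0.02 0 0 0" --pt "0 0 0 -0.01 0 0 0" --pt "0 0 0 0 0 0 0"

```text
time: 23.15
position: [0.7043, -0.0018, 0.1185]
tool_rot: [0.008, -0.706, 0.708, -0.01]
ft_force: [3.0, -5.3, 5.2]
grip_width: 0.021
```

Call:
play_rows --pt "0 0 0 -0.01 0 0 0" --pt "0 0 0 -0.01 0 0 0" --pt "0 0 0 0 0 0 0"

```text
time: 23.4
position: [0.7043, -0.0016, 0.1185]
tool_rot: [0.008, -0.705, 0.709, -0.01]
ft_force: [2.6, -9.2, 5.6]
grip_width: 0.0211
```

```bash
python3 - <<'E'
from h import *
where()
E
```

```text
t 23.4 pos [ 0.7043 -0.0016  0.1185] bedangle -0.3 r 0.0468 f [ 2.6 -9.2  5.6] w 0.0211
```

The force rises with no more motion, so the wheel is at its stop. I'll release and go up.

Call:
play_rows --pt "0 0 0 0.015 0 0 0" --pt "0.6 0 0 0 0 0 0" --pt "0.6 0 0 0 0 0 0" --pt "0.6 0 0 0 0 0 0" --pt "0.6 0 0 0 0 0 0" --pt "0.6 0 0 0 0 0 0" --pt "0.6 0 -0.1 0 0 0 0" --pt "0.6 0 -0.3 0 0 0 0" --pt "0.6 0 -0.3 0 0 0 0" --pt "0.6 0 -0.2 0 0 0 0" --pt "0.6 0 0 0 0 0 0"

```text
time: 24.32
position: [0.7064, 0.0002, 0.214]
tool_rot: [0.005, -0.706, 0.708, -0.013]
ft_force: [0.5, 0.1, 1.0]
grip_width: 0.052
```

```bash
python3 - <<'E'
from h import *
where()
im=shot("scene","s11",(190,110,390,280),3.5); tiles(im,"scene",(255,150,318,200),.048)
im=shot("top","t11",(330,110,480,245),5); tiles(im,"top",(350,155,410,230),.048)
E
```

```text
t 24.32 pos [7.064e-01 2.000e-04 2.140e-01] bedangle 1.8 r 0.0489 f [0.5 0.1 1. ] w 0.052
scene px [280.2 172.7] area 1104.5 w [ 0.5161 -0.1815] sides 0.1782 0.1029 yaw 2.4000000000000057
top px [382.5 199.5] area 1726.0 w [ 0.5101 -0.1905] sides 0.1664 0.0993 yaw 0.2
```

View pics/s11.png

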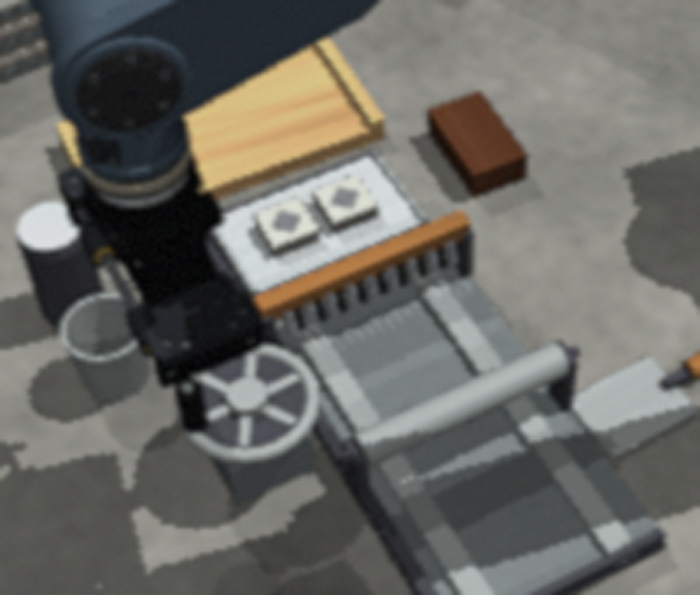

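View pics/t11.png

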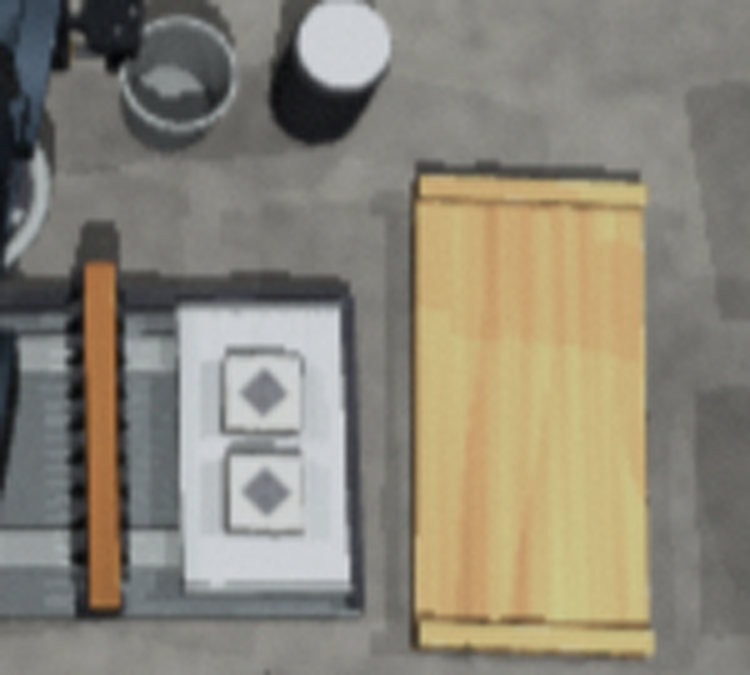

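Both tiles ride past the brush at top-crop px (262,392) and (265,491). The empty board spans (415–650, 175–655).

```bash
python3 - <<'E'
from h import *
f=lambda u,v:(330+(u+.5)/5-.5,110+(v+.5)/5-.5)
g=lambda u,v:(190+(u+.5)/3.5-.5,110+(v+.5)/3.5-.5)
for q in [(262.5,392.5),(265,491)]: print("top",ray("top",*f(*q),.048).round(4))
for q in [(287,220),(347,198)]: print("scene",ray("scene",*g(*q),.048).round(4))
B=np.array([ray("top",*f(*q),z)[:2] for q,z in [((417,178),.03),((646,185),.03),((654,653),.03),((420,648),.03)]]);print(B.round(4),B.mean(0))
I=np.array([ray("top",*f(*q),.02)[:2] for q in [(418,200),(646,208),(648,622),(416,618)]]);print(I.round(4),I.mean(0))
plan(.541,-.190,.12,1.4)
E
```

```text
top [ 0.5439 -0.1894  0.048 ]
top [ 0.4843 -0.1907  0.048 ]
scene [ 0.5415 -0.1941  0.048 ]
scene [ 0.4816 -0.1929  0.048 ]
[[ 0.6845 -0.2872]
 [ 0.6834 -0.428 ]
 [ 0.395  -0.4243]
 [ 0.3949 -0.2851]] [ 0.53947265 -0.35613475]
[[ 0.6735 -0.2896]
 [ 0.6717 -0.4305]
 [ 0.4147 -0.4241]
 [ 0.414  -0.285 ]] [ 0.54345728 -0.35730108]
t 24.4167 pos [7.034e-01 5.000e-04 2.088e-01] f [ 0.3  0.7 -1.9] w 0.0521
shift/100mm tool [1.672 0.885 1.865] rot deg [-0.01 -0.01 -0.12] rot/180 [-0.0001 -0.     -0.0006]
after-rot shift [1.67  0.888 1.865]
```

Call:
play_rows --pt "0.75 0.1 0 0.1 0 0 0" --pt "0.75 0.25 0 0.25 0 0 0" --pt "0.75 0.28 0 0.3 0 0 0" --pt "0.75 0.28 0 0.3 0 0 0" --pt "0.75 0.28 0 0.3 0 0 0" --pt "0.75 0.28 0 0.3 0 0 0" --pt "0.75 0.15 0.1 0.2 0 0 0" --pt "0.75 0.05 0.2 0.1 0 0 0" --pt "0.75 0 0.2 0 0 0 0" --pt "0.75 0 0.2 0 0 0 0" --pt "0.75 0 0.1 0 0 0 0" --pt "0.75 0 0 0 0 0 0" --grip_force 25

```text
time: 25.42
position: [0.5381, -0.1873, 0.1238]
tool_rot: [-0.011, 0.709, -0.705, 0.006]
ft_force: [-0.2, 0.3, -0.6]
grip_width: 0.0652
```

```bash
python3 - <<'E'
from h import *
plan(.540,-.191,.0595,1.4)
E
```

```text
t 25.4167 pos [ 0.5381 -0.1873  0.1238] f [-0.2  0.3 -0.6] w 0.0652
shift/100mm tool [-0.023  0.643  0.04 ] rot deg [ 0.26 -0.04  0.41] rot/180 [ 0.0014 -0.0002  0.0023]
after-rot shift [-0.019  0.643  0.037]
```

Call:
play_rows --pt "0.75 -0.02 0 0.04 0 0 0" --pt "0.75 0 0.1 0 0 0 0" --pt "0.75 0 0.2 0 0 0 0" --pt "0.75 0 0.2 0 0 0 0" --pt "0.75 0 0.1 0 0 0 0" --pt "0.75 0 0.04 0 0 0 0" --pt "0.75 0 0 0 0 0 0" --pt "0.75 0 0 0 0 0 0"

```text
time: 26.08
position: [0.5433, -0.1928, 0.0639]
tool_rot: [0.008, -0.707, 0.707, -0.009]
ft_force: [-0.3, 0.4, -0.9]
grip_width: 0.0652
```

```bash
python3 - <<'E'
from h import *
plan(.540,-.191,.0595,1.4)
shot("top","t12",(340,140,420,240),7)
E
```

```text
t 26.0833 pos [ 0.5433 -0.1928  0.0639] f [-0.3  0.4 -0.9] w 0.0652
shift/100mm tool [ 0.033  0.044 -0.019] rot deg [-0.04 -0.01 -0.06] rot/180 [-0.0002 -0.0001 -0.0003]
after-rot shift [ 0.033  0.044 -0.019]
```

View pics/t12.png

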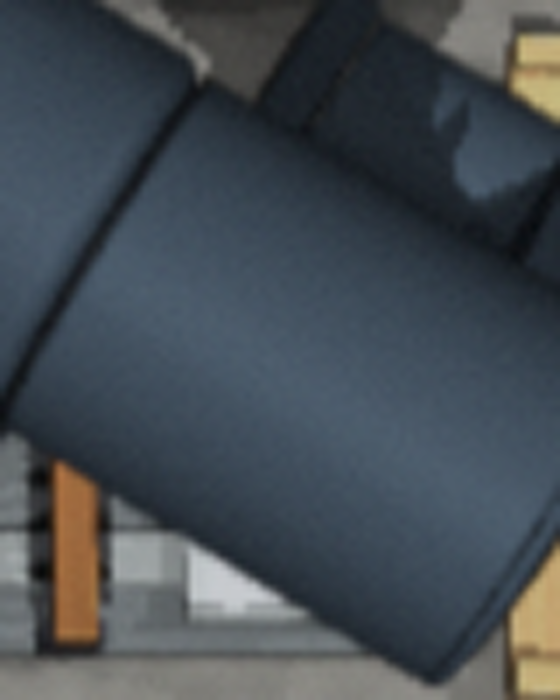

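Call:
play_rows --pt "0.75 0.025 0.025 -0.015 0 0 0" --pt "0.75 0 0.015 0 0 0 0" --pt "0.3 0 0 0 0 0 0" --pt "0.3 0 0 0 0 0 0" --pt "0.3 0 0 0 0 0 0" --pt "0.3 0 0 0 0 0 0" --pt "0.3 0 0 0 0 0 0" --pt "0.3 0 0 0 0 0 0" --pt "0.3 0 0 0 0 0 0" --pt "0.3 0 0 0 0 0 0"

```text
time: 26.97
position: [0.5404, -0.1913, 0.0595]
tool_rot: [0.008, -0.707, 0.707, -0.009]
ft_force: [0.1, -0.4, 1.3]
grip_width: 0.0459
```

```bash
python3 - <<'E'
from h import *
plan(.5795,-.3575,.12,-1)
E
```

```text
t 26.9667 pos [ 0.5404 -0.1913  0.0595] f [ 0.1 -0.4  1.3] w 0.0459
shift/100mm tool [-0.351 -0.605  1.671] rot deg [-0.01  2.38 -0.02] rot/180 [-0.0001  0.0132 -0.0001]
after-rot shift [-0.42  -0.605  1.655]
```

Gripped. I'll lift and carry it to the board.

Call:
play_rows --pt "0.3 0 -0.05 0 0 0 0" --pt "0.3 0 -0.15 0 0 0 0" --pt "0.3 0 -0.25 0 0 0 0" --pt "0.3 0 -0.2 0 0 0 0" --pt "0.3 -0.05 -0.1 0.1 0 0.0132 0" --pt "0.3 -0.1 0 0.25 0 0 0" --pt "0.3 -0.1 0 0.3 0 0 0" --pt "0.3 -0.1 0 0.3 0 0 0" --pt "0.3 -0.07 0 0.3 0 0 0" --pt "0.3 0 0 0.3 0 0 0" --pt "0.3 0 0 0.1 0 0 0" --pt "0.3 0 0 0 0 0 0"

```text
time: 27.97
position: [0.5794, -0.3597, 0.1342]
tool_rot: [-0.008, -0.707, 0.707, 0.007]
ft_force: [-0.2, -0.0, -0.6]
grip_width: 0.046
```

```bash
python3 - <<'E'
from h import *
plan(.5795,-.3575,.050,-1)
E
```

```text
t 27.9667 pos [ 0.5794 -0.3597  0.1342] f [-0.2 -0.  -0.6] w 0.046
shift/100mm tool [-0.     0.842 -0.023] rot deg [-0.06 -0.2  -0.04] rot/180 [-0.0004 -0.0011 -0.0002]
after-rot shift [-0.001  0.842 -0.022]
```

Call:
play_rows --pt "0.3 0 0.1 -0.02 0 0 0" --pt "0.3 0 0.2 0 0 0 0" --pt "0.3 0 0.2 0 0 0 0" --pt "0.3 0 0.2 0 0 0 0" --pt "0.3 0 0.1 0 0 0 0" --pt "0.3 0 0.04 0 0 0 0" --pt "0.3 0 0 0 0 0 0" --pt "0.3 0 0 0 0 0 0"

```text
time: 28.63
position: [0.5803, -0.3542, 0.0509]
tool_rot: [-0.006, -0.707, 0.707, 0.006]
ft_force: [-0.1, 0.5, -0.3]
grip_width: 0.0461
```

```bash
python3 - <<'E'
from h import *
plan(.5795,-.3575,.0475,-1)
E
```

```text
t 28.6333 pos [ 0.5803 -0.3542  0.0509] f [-0.1  0.5 -0.3] w 0.0461
shift/100mm tool [0.008 0.034 0.034] rot deg [-0.03  0.05 -0.04] rot/180 [-0.0002  0.0003 -0.0002]
after-rot shift [0.008 0.034 0.034]
```

Call:
play_rows --pt "0.3 0 0.025 0.02 0 0 0" --pt "0.3 0 0.007 0 0 0 0" --pt "0.3 0 0 0 0 0 0" --pt "0.75 0 0 0 0 0 0" --pt "0.75 0 0 0 0 0 0" --pt "0.75 0 0 0 0 0 0" --pt "0.75 0 0 0 0 0 0" --pt "0.75 0 0 0 0 0 0" --pt "0.75 0 -0.05 0 0 0 0" --pt "0.75 0 -0.2 0 0 0 0" --pt "0.75 0 -0.3 0 0 0 0" --pt "0.75 0 -0.25 0 0 0 0"

```text
time: 29.63
position: [0.5796, -0.3566, 0.1281]
tool_rot: [0.006, 0.707, -0.707, -0.006]
ft_force: [0.1, -0.3, -0.1]
grip_width: 0.0653
```

Call:
play_rows --pt "0.75 0.1 0 -0.1 0 0 0" --pt "0.75 0.2 0 -0.3 0 -0.0132 0" --pt "0.75 0.2 0 -0.3 0 0 0" --pt "0.75 0.2 0 -0.3 0 0 0" --pt "0.75 0.2 0 -0.3 0 0 0" --pt "0.75 0.1 0 -0.25 0 0 0" --pt "0.75 0 0 -0.1 0 0 0" --pt "0.75 0 0 0 0 0 0" --pt "0.75 0 0 0 0 0 0"

```text
time: 30.38
position: [0.4792, -0.1939, 0.1278]
tool_rot: [0.008, -0.706, 0.708, -0.01]
ft_force: [0.3, -0.4, -1.4]
grip_width: 0.0654
```

```bash
python3 - <<'E'
from h import *
plan(.4805,-.191,.0595,1.4)
shot("scene","s13",(190,90,390,260),3.5)
shot("top","t13",(330,110,480,245),5)
E
```

```text
t 30.3833 pos [ 0.4792 -0.1939  0.1278] f [ 0.3 -0.4 -1.4] w 0.0654
shift/100mm tool [-0.012  0.683 -0.03 ] rot deg [-0.13  0.04 -0.16] rot/180 [-0.0007  0.0002 -0.0009]
after-rot shift [-0.014  0.683 -0.029]
```

View pics/s13.png

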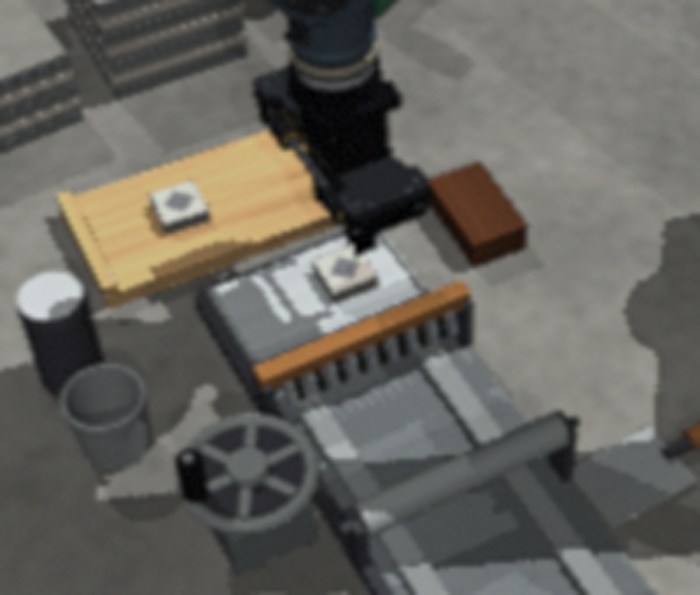

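View pics/t13.png

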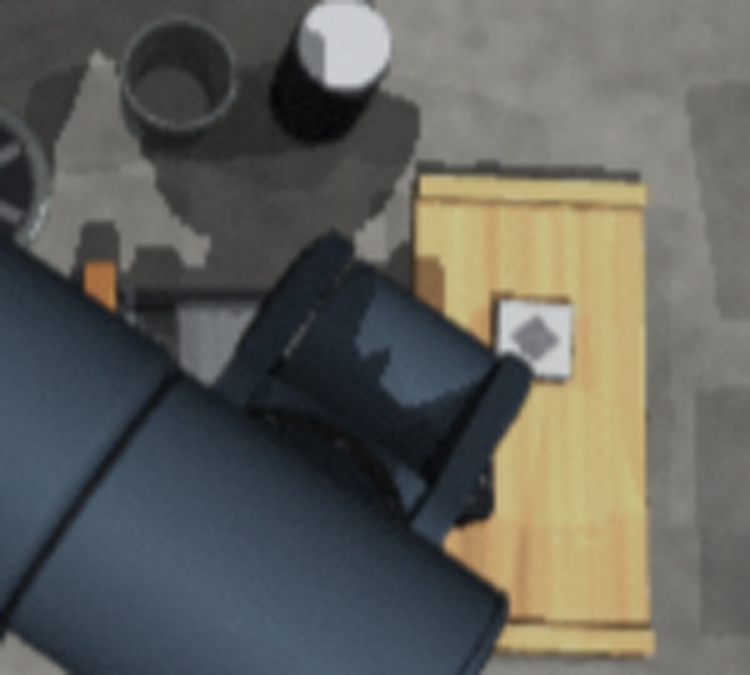

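The first tile lies on the board at top-crop px (535,340). The second is still on the deck at scene-crop (345,270), right under the jaws.

Call:
play_rows --pt "0.75 -0.012 0.05 -0.03 0 0 0" --pt "0.75 0 0.15 0 0 0 0" --pt "0.75 0 0.2 0 0 0 0" --pt "0.75 0 0.15 0 0 0 0" --pt "0.75 0 0.1 0 0 0 0" --pt "0.75 0 0.02 0 0 0 0" --pt "0.75 0 0 0 0 0 0" --pt "0.75 0 0 0 0 0 0" --pt "0.75 0 0 0 0 0 0"

```text
time: 31.23
position: [0.4792, -0.1903, 0.0608]
tool_rot: [0.008, -0.707, 0.707, -0.009]
ft_force: [-0.2, -0.2, -0.2]
grip_width: 0.0653
```

```bash
python3 - <<'E'
from h import *
plan(.4805,-.191,.0595,1.4)
E
```

```text
t 31.2333 pos [ 0.4792 -0.1903  0.0608] f [-0.2 -0.2 -0.2] w 0.0653
shift/100mm tool [-0.013  0.013  0.007] rot deg [-0.05 -0.03 -0.08] rot/180 [-0.0003 -0.0002 -0.0004]
after-rot shift [-0.013  0.013  0.007]
```

Call:
play_rows --pt "0.75 -0.012 0.013 0.005 0 0 0" --pt "0.3 0 0 0 0 0 0" --pt "0.3 0 0 0 0 0 0" --pt "0.3 0 0 0 0 0 0" --pt "0.3 0 0 0 0 0 0" --pt "0.3 0 0 0 0 0 0" --pt "0.3 0 0 0 0 0 0" --pt "0.3 0 0 0 0 0 0" --pt "0.3 0 0 0 0 0 0"

```text
time: 31.98
position: [0.4801, -0.1906, 0.0591]
tool_rot: [0.008, -0.707, 0.707, -0.009]
ft_force: [-0.0, -0.6, 2.7]
grip_width: 0.0456
```

Call:
play_rows --pt "0.3 0 -0.05 0 0 0 0" --pt "0.3 0 -0.15 0 0 0 0" --pt "0.3 0 -0.25 0 0 0 0" --pt "0.3 0 -0.2 0 0 0 0" --pt "0.3 0 -0.1 0.1 0 0.0132 0" --pt "0.3 -0.05 0 0.25 0 0 0" --pt "0.3 -0.1 0 0.3 0 0 0" --pt "0.3 -0.06 0 0.3 0 0 0" --pt "0.3 0 0 0.3 0 0 0" --pt "0.3 0 0 0.3 0 0 0" --pt "0.3 0 0 0.1 0 0 0" --pt "0.3 0 0 0 0 0 0"

```text
time: 32.98
position: [0.4981, -0.3584, 0.1337]
tool_rot: [-0.008, -0.707, 0.707, 0.007]
ft_force: [-0.1, -1.0, -0.5]
grip_width: 0.0458
```

```bash
python3 - <<'E'
from h import *
plan(.5035,-.3565,.05,-1)
shot("scene","s14",(190,90,390,260),3.5)
E
```

```text
t 32.9833 pos [ 0.4981 -0.3584  0.1337] f [-0.1 -1.  -0.5] w 0.0458
shift/100mm tool [-0.053  0.837 -0.021] rot deg [-0.06 -0.19 -0.05] rot/180 [-0.0003 -0.0011 -0.0003]
after-rot shift [-0.053  0.837 -0.02 ]
```

View pics/s14.png

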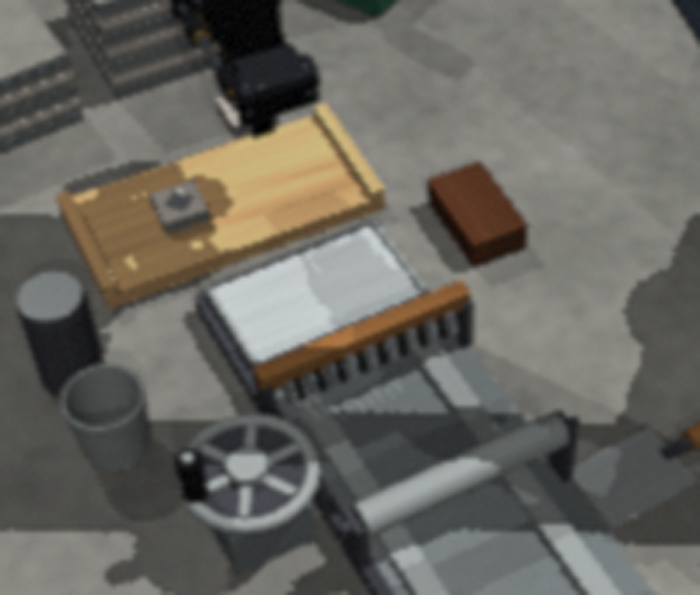

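The shuttle is empty and the held tile is above the board at (230,110).

Call:
play_rows --pt "0.3 -0.05 0.1 0 0 0 0" --pt "0.3 0 0.2 0 0 0 0" --pt "0.3 0 0.2 0 0 0 0" --pt "0.3 0 0.2 0 0 0 0" --pt "0.3 0 0.1 0 0 0 0" --pt "0.3 0 0.04 0 0 0 0" --pt "0.3 0 0 0 0 0 0" --pt "0.3 0 0 0 0 0 0" --pt "0.3 0 0 0 0 0 0"

```text
time: 33.78
position: [0.5041, -0.3561, 0.0509]
tool_rot: [-0.007, -0.707, 0.708, 0.005]
ft_force: [0.0, -0.1, -0.5]
grip_width: 0.046
```

```bash
python3 - <<'E'
from h import *
plan(.5035,-.3565,.0475,-1)
E
```

```text
t 33.7833 pos [ 0.5041 -0.3561  0.0509] f [ 0.  -0.1 -0.5] w 0.046
shift/100mm tool [0.006 0.034 0.004] rot deg [-0.09  0.03 -0.09] rot/180 [-0.0005  0.0002 -0.0005]
after-rot shift [0.006 0.034 0.005]
```

Call:
play_rows --pt "0.3 0 0.025 0 0 0 0" --pt "0.3 0 0.007 0 0 0 0" --pt "0.3 0 0 0 0 0 0" --pt "0.75 0 0 0 0 0 0" --pt "0.75 0 0 0 0 0 0" --pt "0.75 0 0 0 0 0 0" --pt "0.75 0 0 0 0 0 0" --pt "0.75 0 0 0 0 0 0" --pt "0.75 0 -0.05 0 0 0 0" --pt "0.75 0 -0.2 0 0 0 0" --pt "0.75 0 -0.35 0 0 0 0" --pt "0.75 0 -0.35 0 0 0 0"

```text
time: 34.78
position: [0.5025, -0.355, 0.1416]
tool_rot: [0.005, 0.708, -0.706, -0.007]
ft_force: [-0.2, 0.9, 0.3]
grip_width: 0.0651
```

Call:
play_rows --pt "0.75 0 -0.35 0 0 0 0" --pt "0.75 0 -0.25 0 0 -0.0132 0" --pt "0.6 -0.1 0 -0.2 0 0 0" --pt "0.6 -0.2 0 -0.35 0 0 0" --pt "0.6 -0.2 0 -0.35 0 0 0" --pt "0.6 -0.2 0 -0.35 0 0 0" --pt "0.6 -0.2 0 -0.35 0 0 0" --pt "0.6 -0.2 0 -0.35 0 0 0" --pt "0.6 -0.2 0 -0.35 0 0 0" --pt "0.6 -0.2 0 -0.35 0 0 0" --pt "0.6 -0.2 0 -0.35 0 0 0" --pt "0.6 0 0 0 0 0 0"

```text
time: 35.78
position: [0.6688, -0.0444, 0.2022]
tool_rot: [-0.01, 0.708, -0.706, 0.012]
ft_force: [0.2, -0.1, 0.9]
grip_width: 0.0523
```

```bash
python3 - <<'E'
from h import *
plan(.704,-.0005,.116,1.4)
im=shot("scene","s15",(190,90,390,260),3.5)
im=shot("top","t15",(330,110,480,245),5); tiles(im,"top",(405,140,470,240),.036)
E
```

```text
t 35.7833 pos [ 0.6688 -0.0444  0.2022] f [ 0.2 -0.1  0.9] w 0.0523
shift/100mm tool [-0.362  0.864 -0.425] rot deg [ 0.17  0.37 -0.21] rot/180 [ 0.001   0.002  -0.0012]
after-rot shift [-0.362  0.862 -0.43 ]
top px [437. 202.] area 190.0 w [ 0.5078 -0.3557] sides 0.0422 0.0427 yaw 1.2999999999999972
top px [437. 177.] area 172.0 w [ 0.5847 -0.3573] sides 0.0425 0.0435 yaw 1.2999999999999972
```

View pics/s15.png

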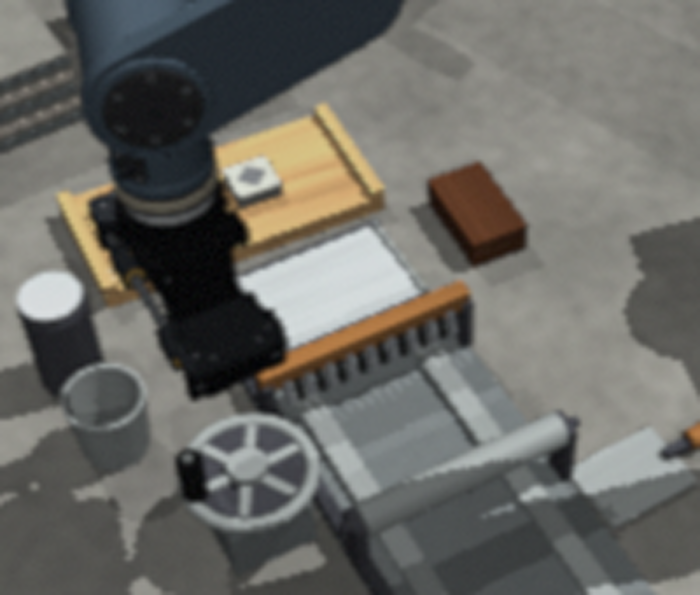

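View pics/t15.png

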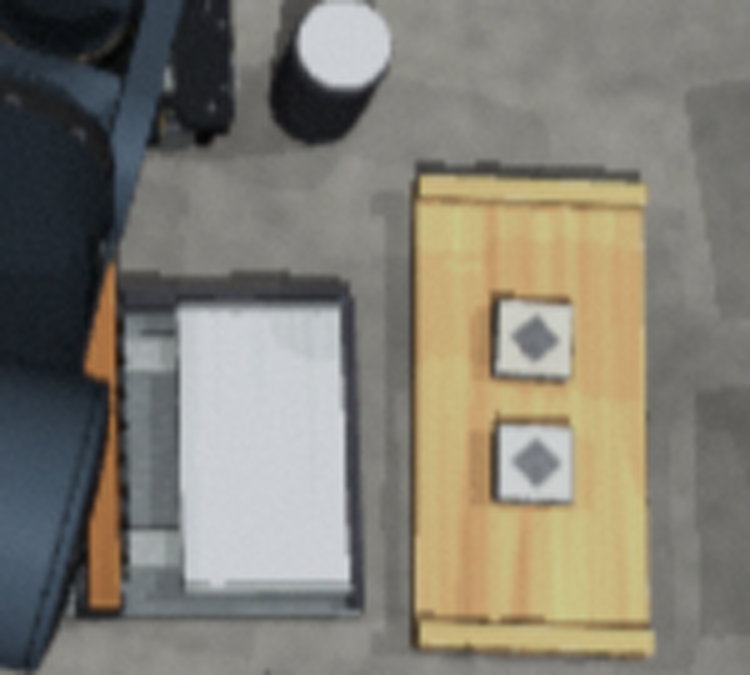

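Both tiles lie flat and face up, side by side between the battens, at (535,340) and (535,462), and the shuttle is empty. Now I go back to the handle.

Call:
play_rows --pt "0.6 -0.15 0 -0.2 0 0 0" --pt "0.6 -0.15 0 -0.18 0 0 0" --pt "0.6 -0.06 0 -0.05 0 0 0" --pt "0.6 0 0 0 0 0 0" --pt "0.6 0 0 0 0 0 0"

```text
time: 36.3
position: [0.7003, -0.0095, 0.2015]
tool_rot: [0.009, -0.707, 0.707, -0.008]
ft_force: [-0.2, -0.5, -0.1]
grip_width: 0.0522
```

```bash
python3 - <<'E'
from h import *
plan(.704,-.0005,.116,1.4)
E
```

```text
t 36.3 pos [ 0.7003 -0.0095  0.2015] f [-0.2 -0.5 -0.1] w 0.0522
shift/100mm tool [-0.04   0.855 -0.089] rot deg [-0.05 -0.07  0.08] rot/180 [-0.0003 -0.0004  0.0004]
after-rot shift [-0.039  0.855 -0.089]
```

Call:
play_rows --pt "0.6 -0.04 0.05 -0.09 0 0 0" --pt "0.6 0 0.2 0 0 0 0" --pt "0.6 0 0.2 0 0 0 0" --pt "0.6 0 0.2 0 0 0 0" --pt "0.6 0 0.15 0 0 0 0" --pt "0.6 0 0.05 0 0 0 0" --pt "0 0 0 0 0 0 0" --pt "0 0 0 0 0 0 0" --pt "0 0 0 0 0 0 0" --pt "0 0 0 0 0 0 0" --pt "0 0 0 0 0 0 0" --pt "0 0 0 0 0 0 0" --grip_force 35

```text
time: 37.3
position: [0.7058, -0.0017, 0.118]
tool_rot: [0.008, -0.705, 0.709, -0.01]
ft_force: [-0.7, -4.6, 1.8]
grip_width: 0.0213
```

```bash
python3 - <<'E'
from h import *
where()
E
```

```text
t 37.3 pos [ 0.7058 -0.0017  0.118 ] bedangle -0.4 r 0.0483 f [-0.7 -4.6  1.8] w 0.0213
```

```bash
python3 - <<'E'
from h import *
arc(0,-90,11);arc(-90,-180,11);arc(-180,-270,11);arc(-270,-361,11)
E
```

```text
0 -90 [[0, np.float64(0.005), 0, np.float64(0.065)], [0, np.float64(0.014), 0, np.float64(0.064)], [0, np.float64(0.023), 0, np.float64(0.061)], [0, np.float64(0.031), 0, np.float64(0.058)], [0, np.float64(0.039), 0, np.float64(0.053)], [0, np.float64(0.046), 0, np.float64(0.046)], [0, np.float64(0.053), 0, np.float64(0.039)], [0, np.float64(0.058), 0, np.float64(0.031)], [0, np.float64(0.061), 0, np.float64(0.023)], [0, np.float64(0.064), 0, np.float64(0.014)], [0, np.float64(0.065), 0, np.float64(0.005)]]
-90 -180 [[0, np.float64(0.065), 0, np.float64(-0.005)], [0, np.float64(0.064), 0, np.float64(-0.014)], [0, np.float64(0.061), 0, np.float64(-0.023)], [0, np.float64(0.058), 0, np.float64(-0.031)], [0, np.float64(0.053), 0, np.float64(-0.039)], [0, np.float64(0.046), 0, np.float64(-0.046)], [0, np.float64(0.039), 0, np.float64(-0.053)], [0, np.float64(0.031), 0, np.float64(-0.058)], [0, np.float64(0.023), 0, np.float64(-0.061)], [0, np.float64(0.014), 0, np.float64(-0.064)], [0, np.float64(0.005), 0, np.float64(-0.065)]]
-180 -270 [[0, np.float64(-0.005), 0, np.float64(-0.065)], [
[... 305 characters left out ...]
058), 0, np.float64(-0.031)], [0, np.float64(-0.061), 0, np.float64(-0.023)], [0, np.float64(-0.064), 0, np.float64(-0.014)], [0, np.float64(-0.065), 0, np.float64(-0.005)]]
-270 -361 [[0, np.float64(-0.066), 0, np.float64(0.005)], [0, np.float64(-0.065), 0, np.float64(0.014)], [0, np.float64(-0.062), 0, np.float64(0.023)], [0, np.float64(-0.058), 0, np.float64(0.032)], [0, np.float64(-0.053), 0, np.float64(0.04)], [0, np.float64(-0.047), 0, np.float64(0.047)], [0, np.float64(-0.039), 0, np.float64(0.054)], [0, np.float64(-0.031), 0, np.float64(0.059)], [0, np.float64(-0.022), 0, np.float64(0.062)], [0, np.float64(-0.013), 0, np.float64(0.065)], [0, np.float64(-0.004), 0, np.float64(0.066)]]
```

Call:
play_rows --pt "0 0.005 0 0.065 0 0 0" --pt "0 0.014 0 0.064 0 0 0" --pt "0 0.023 0 0.061 0 0 0" --pt "0 0.031 0 0.058 0 0 0" --pt "0 0.039 0 0.053 0 0 0" --pt "0 0.046 0 0.046 0 0 0" --pt "0 0.053 0 0.039 0 0 0" --pt "0 0.058 0 0.031 0 0 0" --pt "0 0.061 0 0.023 0 0 0" --pt "0 0.064 0 0.014 0 0 0" --pt "0 0.065 0 0.005 0 0 0" --pt "0 0 0 0 0 0 0"

```text
time: 38.3
position: [0.66, -0.0496, 0.118]
tool_rot: [0.008, -0.705, 0.709, -0.009]
ft_force: [-0.8, -5.8, 3.5]
grip_width: 0.0214
```

```bash
python3 - <<'E'
from h import *
where()
E
```

```text
t 38.3 pos [ 0.66   -0.0496  0.118 ] bedangle -88.3 r 0.0471 f [-0.8 -5.8  3.5] w 0.0214
```

Call:
play_rows --pt "0 0.065 0 -0.005 0 0 0" --pt "0 0.064 0 -0.014 0 0 0" --pt "0 0.061 0 -0.023 0 0 0" --pt "0 0.058 0 -0.031 0 0 0" --pt "0 0.053 0 -0.039 0 0 0" --pt "0 0.046 0 -0.046 0 0 0" --pt "0 0.039 0 -0.053 0 0 0" --pt "0 0.031 0 -0.058 0 0 0" --pt "0 0.023 0 -0.061 0 0 0" --pt "0 0.014 0 -0.064 0 0 0" --pt "0 0.005 0 -0.065 0 0 0" --pt "0 0 0 0 0 0 0"

```text
time: 39.3
position: [0.6138, -0.0013, 0.1179]
tool_rot: [0.008, -0.707, 0.707, -0.01]
ft_force: [2.0, -0.1, 7.0]
grip_width: 0.0212
```

```bash
python3 - <<'E'
from h import *
where()
E
```

```text
t 39.3 pos [ 0.6138 -0.0013  0.1179] bedangle 177.0 r 0.0437 f [ 2.  -0.1  7. ] w 0.0212
```

Call:
play_rows --pt "0 0.0 0 -0.065 0 0 0" --pt "0 -0.014 0 -0.064 0 0 0" --pt "0 -0.023 0 -0.061 0 0 0" --pt "0 -0.031 0 -0.058 0 0 0" --pt "0 -0.039 0 -0.053 0 0 0" --pt "0 -0.046 0 -0.046 0 0 0" --pt "0 -0.053 0 -0.039 0 0 0" --pt "0 -0.058 0 -0.031 0 0 0" --pt "0 -0.061 0 -0.023 0 0 0" --pt "0 -0.064 0 -0.014 0 0 0" --pt "0 -0.065 0 -0.005 0 0 0" --pt "0 0 0 0 0 0 0"

```text
time: 40.3
position: [0.6589, 0.0425, 0.1179]
tool_rot: [0.008, -0.705, 0.709, -0.01]
ft_force: [1.1, -8.1, 7.2]
grip_width: 0.0213
```

```bash
python3 - <<'E'
from h import *
where()
E
```

```text
t 40.3 pos [0.6589 0.0425 0.1179] bedangle 86.8 r 0.045 f [ 1.1 -8.1  7.2] w 0.0213
```

Call:
play_rows --pt "0 -0.06 0 0.005 0 0 0" --pt "0 -0.065 0 0.014 0 0 0" --pt "0 -0.062 0 0.023 0 0 0" --pt "0 -0.058 0 0.032 0 0 0" --pt "0 -0.053 0 0.04 0 0 0" --pt "0 -0.047 0 0.047 0 0 0" --pt "0 -0.039 0 0.054 0 0 0" --pt "0 -0.031 0 0.057 0 0 0" --pt "0 -0.022 0 0.06 0 0 0" --pt "0 -0.013 0 0.05 0 0 0" --pt "0 -0.004 0 0.04 0 0 0" --pt "0 0 0 0 0 0 0"

```text
time: 41.3
position: [0.7049, 0.0048, 0.118]
tool_rot: [-0.007, 0.707, -0.707, 0.009]
ft_force: [1.8, 1.4, 6.6]
grip_width: 0.0215
```

```bash
python3 - <<'E'
from h import *
where()
E
```

```text
t 41.3 pos [0.7049 0.0048 0.118 ] bedangle 7.3 r 0.048 f [1.8 1.4 6.6] w 0.0215
```

Call:
play_rows --pt "0 0 0 0.04 0 0 0" --pt "0 0 0 0.033 0 0 0" --pt "0 0 0 0 0 0 0" --pt "0 0 0 0 0 0 0"

```text
time: 41.63
position: [0.7057, -0.0024, 0.118]
tool_rot: [-0.007, 0.707, -0.707, 0.01]
ft_force: [3.0, 0.3, 5.6]
grip_width: 0.0213
```

```bash
python3 - <<'E'
from h import *
where()
E
```

```text
t 41.63 pos [ 0.7057 -0.0024  0.118 ] bedangle -1.2 r 0.0482 f [3.  0.3 5.6] w 0.0213
```

Now I release, rise and retreat so the view is clear.

Call:
play_rows --pt "0.6 0 0 0 0 0 0" --pt "0.6 0 0 0 0 0 0" --pt "0.6 0 0 0 0 0 0" --pt "0.6 0 0 0 0 0 0" --pt "0.6 0 0 0 0 0 0" --pt "0.6 0 -0.1 0 0 0 0" --pt "0.6 0 -0.3 0 0 0 0" --pt "0.6 0 -0.35 0 0 0 0" --pt "0.6 0 -0.35 0 0 0 0" --pt "0.6 0.1 -0.1 -0.2 0 0 0" --pt "0.6 0.1 0 -0.35 0 0 0" --pt "0.6 0.1 0 -0.35 0 0 0"

```text
time: 42.63
position: [0.6724, 0.0864, 0.2394]
tool_rot: [0.006, -0.707, 0.707, -0.009]
ft_force: [-0.0, -0.2, -0.2]
grip_width: 0.052
```

Call:
play_rows --pt "0.6 0.1 0 -0.35 0 0 0" --pt "0.6 0.1 0 -0.35 0 0 0" --pt "0.6 0.1 0 -0.35 0 0 0" --pt "0.6 0.1 0 -0.35 0 0 0" --pt "0.6 0.1 0 -0.35 0 0 0" --pt "0.6 0 0 -0.2 0 0 0" --pt "0.6 0 0 0 0 0 0" --pt "0.6 0 0 0 0 0 0"

```text
time: 43.3
position: [0.6166, 0.2817, 0.2372]
tool_rot: [0.009, -0.707, 0.707, -0.01]
ft_force: [0.1, -0.5, -0.0]
grip_width: 0.0521
```

```bash
python3 - <<'E'
from h import *
where()
shot("scene","s20"); im=shot("top","t20"); 
cv2.imwrite("pics/t20c.png",cv2.resize(im[110:245,235:475,::-1],None,fx=3.3,fy=3.3,interpolation=cv2.INTER_CUBIC))
tiles(im,"top",(405,140,470,240),.036); tiles(im,"top",(300,150,345,235),.034)
E
```

```text
t 43.3 pos [0.6166 0.2817 0.2372] bedangle 96.8 r 0.2872 f [ 0.1 -0.5 -0. ] w 0.0521
top px [437. 202.] area 191.0 w [ 0.5078 -0.3557] sides 0.0422 0.0427 yaw 1.2999999999999972
top px [436.7 177.1] area 180.0 w [ 0.5843 -0.3564] sides 0.0449 0.0437 yaw 84.6
top px [320.5 199.5] area 1707.0 w [ 0.5085 -0.0063] sides 0.1 0.1679 yaw 1.2999999999999972
top px [320.5 157. ] area 47.0 w [ 0.6393 -0.0037] sides 0.1069 0.0441 yaw 1.4000000000000057
```

View pics/s20.png

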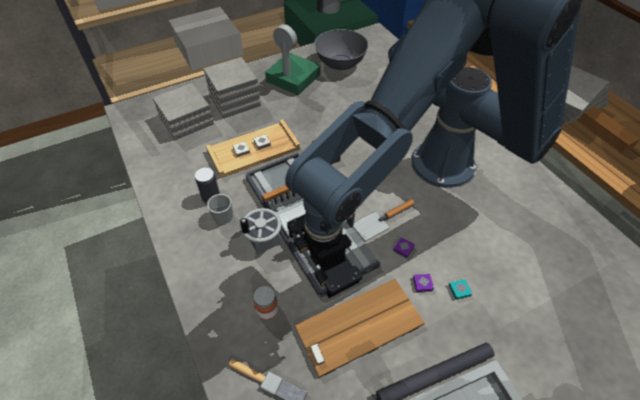

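View pics/t20c.png

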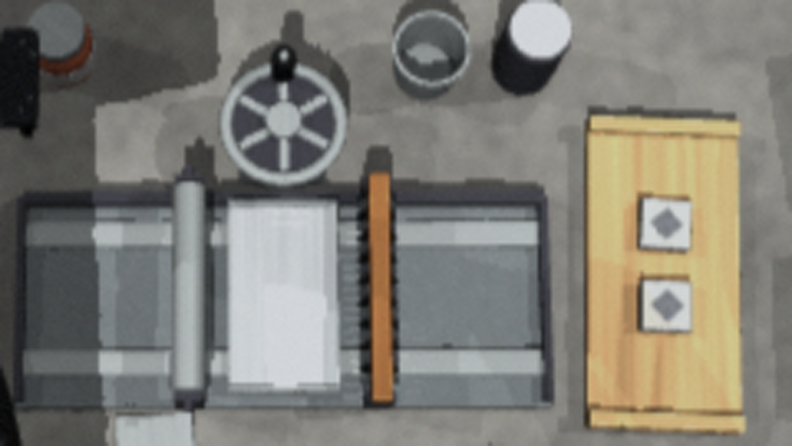

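The empty shuttle is at mid-bed (crop px (283,293)), and both tiles lie on the board at (665,224) and (665,305). The broken strip, look-alikes and bystanders are where they were, and the arm is clear.

```bash
python3 -c "
from rig import ticket
print(ticket.hand_in())"
```

```text
the job is handed in; nothing more can be done
None
```

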